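# Fetch the guide bush from behind the tall die parts

### The job

The guide bush (short flanged steel sleeve) at the back of the wooden store tray has to go to inspection: first move the three tall die parts that hem it in, one by one, onto the black rubber mat and stand them there, then set the bush upright on the middle of the round inspection stand, and only then put each tall part back on its own spot where it stood in the tray at the start. Keep all parts upright, and leave the loose nut, dowel and V-block where they are.

Things in the scene. Friction and masses are not known exactly. Their poses are not given: they have to be found in the camera images.
- pillar: Tall guide pillar, loose, bright steel, about 0.5-0.8 kg: round shaft 32 mm diameter on a round foot 42 mm diameter and 10 mm high; 120 mm high in all. Stands upright in the tray. Origin: centre of its underside; z up along the shaft. Put back within 15 mm of its own starting place; which way it is turned does not matter.
- square_punch: Tall square punch, loose, bright steel, about 0.5-0.8 kg: square shank 28 x 28 mm on a square foot 42 x 42 mm and 12 mm high; 110 mm high in all. Stands upright in the tray. Origin: centre of its underside; z up; x and y square to the flats of the shank and foot. Put back within 15 mm of its own starting place; which way it is turned does not matter.
- step_punch: Tall stepped round punch, loose, bright steel, about 0.45-0.7 kg: thick lower half 46 mm diameter up to 40 mm height, then a short cone (40 to 46 mm height) to a slim upper half 22 mm diameter; 100 mm high in all. Stands upright in the tray. Origin: centre of its underside; z up. Put back within 15 mm of its own starting place; which way it is turned does not matter.
- bush: The guide bush, loose, steel, about 0.15-0.23 kg: a short upright sleeve, outside 38 mm diameter, with a 26 mm bore open at the top, a flange 48 mm diameter and 6 mm high at the bottom; 36 mm high in all. Stands flange down at the back of the tray, hemmed in by the tall parts. Origin: centre of its underside (on the bore's axis); z up. Grip it across the 38 mm sleeve above the flange.
- tray: Fixed wooden tray, 190 mm (x) by 196 mm (y), floor 6 mm thick, rims 28 mm high and 8 mm thick left, right and back (+x), front open. Origin: centre of its underside; x to the back, y left, z up. Dark round marks on the floor: the bush's at (30, 0) mm, the tall parts' at (-55, 0), (-5, 58), (-5, -58) mm. Which tall part stands on which mark varies; each stands within 6 mm of its mark's centre.
- mat: Black rubber holding mat, fixed, the side area: flat rectangle 160 mm (x) by 230 mm (y), 3 mm thick, empty at the start. Origin: centre of its underside; x and y along its edges, z up.
- stand_top (a point): Centre of the top face of the round inspection stand, a fixed dark steel disc with fine concentric rings: top 92 mm diameter, foot 110 mm diameter, top face 30 mm above the table. z up. The bush goes here.
- nut: Bystander, loose: dark hexagon nut, 30 mm across flats, 16 mm high, lying in a back corner of the tray (about 55 mm back and 66 mm to one side of the tray's centre). Origin: centre of its underside. Leave it.
- dowel: Bystander, loose: dark dowel, a 12 mm diameter pin on a 24 mm square foot, 20 mm high in all, in the other back corner of the tray. Origin: centre of its underside. Leave it.
- vblock: Bystander, loose: dark V-block 50 x 40 mm, 34 mm high, on the table far from the robot on its left. Origin: centre of its underside. Leave it.
There are look-alikes about, which are no part of the job. What is shaped like the pillar but pink or purple is not meant.

How it is judged (in metres and radians):
On the way, in this order (a step that is already met when the one before it is completed fails the run):
1. the pillar, the square punch and the stepped punch all stand upright on the rubber mat, let go, while the bush is still in its place (x of pillar in the frame of mat between -0.08 and 0.08 m and y of pillar in the frame of mat between -0.115 and 0.115 m and z of pillar in the frame of mat between 0 and 0.008 m and linear speed of each of pillar, square_punch, step_punch below 0.03 m/s and angle between each of pillar, square_punch, step_punch's own z axis and vertical below 0.1 rad and contact force between the fingers and pillar below 0.3 N and x of square_punch in the frame of mat between -0.08 and 0.08 m and y of square_punch in the frame of mat between -0.115 and 0.115 m and z of square_punch in the frame of mat between 0 and 0.008 m and contact force between the fingers and square_punch below 0.3 N and x of step_punch in the frame of mat between -0.08 and 0.08 m and y of step_punch in the frame of mat between -0.115 and 0.115 m and z of step_punch in the frame of mat between 0 and 0.008 m and contact force between the fingers and step_punch below 0.3 N and distance of bush from where it was at the start of the episode below 0.015 m), for 0.2 s.
2. the bush stands on the middle of the inspection stand, let go, while all three tall parts still stand on the mat (horizontal distance between bush and stand_top below 0.012 m and z of bush in the frame of stand_top between -0.004 and 0.005 m and linear speed of each of bush, pillar, square_punch, step_punch below 0.03 m/s and angle between each of bush, pillar, square_punch, step_punch's own z axis and vertical below 0.1 rad and contact force between the fingers and bush below 0.3 N and x of pillar in the frame of mat between -0.08 and 0.08 m and y of pillar in the frame of mat between -0.115 and 0.115 m and z of pillar in the frame of mat between 0 and 0.008 m and x of square_punch in the frame of mat between -0.08 and 0.08 m and y of square_punch in the frame of mat between -0.115 and 0.115 m and z of square_punch in the frame of mat between 0 and 0.008 m and x of step_punch in the frame of mat between -0.08 and 0.08 m and y of step_punch in the frame of mat between -0.115 and 0.115 m and z of step_punch in the frame of mat between 0 and 0.008 m), for 0.2 s.
At the end, for the whole second after the job is handed in: The bush stands upright on the inspection stand within 12 mm of its centre; each of the three tall parts stands upright (all within 0.1 rad) within 15 mm of its own starting place; nut, dowel and V-block are within 20 mm of theirs; all released and at rest (horizontal distance between bush and stand_top below 0.012 m and z of bush in the frame of stand_top between -0.004 and 0.005 m and linear speed of each of bush, pillar, square_punch, step_punch below 0.03 m/s and angle between each of bush, pillar, square_punch, step_punch's own z axis and vertical below 0.1 rad and contact force between the fingers and bush below 0.3 N and distance of each of pillar, square_punch, step_punch from where it was at the start of the episode below 0.015 m and contact force between the fingers and pillar below 0.3 N and contact force between the fingers and square_punch below 0.3 N and contact force between the fingers and step_punch below 0.3 N and distance of each of nut, dowel, vblock from where it was at the start of the episode below 0.02 m); the robot touches nothing.
It fails at once if a tall part or the bush is tipped over (leans more than about 40 degrees) (angle between any of pillar, square_punch, step_punch, bush's own z axis and vertical above 0.7 rad).
It fails at once if the nut, the dowel or the V-block is pushed more than 20 mm from its place (distance of any of nut, dowel, vblock from where it was at the start of the episode above 0.02 m).
It also fails if it takes over 147 s, if anything falls off the work surface, if the arm or the gripper's body presses on something with over 40 N, if the wrist force passes 120 N, or if a joint passes its speed limit or range.

### The arm

A 6-joint arm with a two-finger parallel gripper is mounted at the origin on the work surface. World frame = base frame: x ahead of the robot, y to its left, z up, the work surface at z = 0. Lengths are in m, angles in degrees, forces in N, time in s.
With the tool pointing down it reaches from about 0.3 to 0.75 m from the base axis. Payload 8.5 kg.
Tool frame: the origin (TCP) lies on the mounting face of the last link; the fingertips stand 173 mm ahead of it and the grasp point (between the pads) lies 155 mm ahead of it (env.tips_ahead is the distance from the TCP to the fingertips, in m); x points along the fingers, z is the direction in which the jaws open and shut, and the axes are right-handed (so a half turn about x gives the same grasp; the last joint's range is limited). The gripper opens to 85 mm and grips with 20 to 120 N. Pads are 22 mm wide; open, the fingers measure 114 mm over their backs; the gripper's body (76 mm by 85 mm) begins 54 mm behind the grasp point. The pads swing forward as they close: fully open they stand 13 mm farther back than shut.
Start: joints at [-78.799, 21.807, 74.336, -0, 83.858, -12.336], TCP at [0.22, -0.504, 0.405] pointing down, gripper open.
Joint ranges: [-178.18, 178.18], [-50.72, 133.34], [12.68, 142.11], [-81.47, 261.47], [9.98, 163.14], [-165.26, 165.26]. Speed limits (degrees/s): [136.94, 136.94, 180, 180, 180, 180].

### API

Orientations are given as a 3x3 rotation matrix whose columns are the frame's x, y, z axes.
In Python, from rig import env, optics gives the robot as it stands.
- The arm moves only by the shell command python3 -m inch 'ROWS' [FORCE]. ROWS is JSON, a list of rows, each a list of 3 entries, a list of its own where there are three numbers: the closure, from -1 (fully open) to 1 (shut), then the shift along the tool's x, y, z in units of 30 mm (1.0 is 30 mm), then the turn about the tool's x in units of 5 degrees (1.0 is 5 degrees). In form: [[hand, [x, y, z], yaw], ...]. A call has exactly 8 rows; each row shifts and turns the commanded pose from where the row before left it, along the tool's axes as they then stand; what a row does not reach is not made up. A row lasts 1/12 s, in which the tool goes at most 41.7 mm and 7.16 degrees, less where a joint would pass 70% of its speed; a pose out of reach is approached as far as the arm can. A call is refused whole if a number of a shift passes 1 or a number of a turn 1, either way. A call with a gripper value outside its range is refused whole. The fingers move at their own pace and stop on an object; FORCE is the grip in N (left out, the last holds). Time passes only in rows, so rows that do not move let the fingers close, or fill a call up. It gives the time, the measured TCP pose, the force and the opening at its end, in the units of the state.
- env.observe(): the state, without advancing time (a new reading comes with each control period).
- optics.get_image(name): name is "side" or "top" or "wrist"; returns the picture (420x560x3 uint8, red, green, blue); there is no depth.
- optics.camera_params(name): a dict with "fx", "fy", "cx", "cy" (pixels), "xyz" and "rotation" of the camera in the world. Camera axes: x right, y down, z forward; pixel columns grow to the right and rows downward; lengths in m; the calibration is good to about 2 mm. A picture is of the moment at which its call begins: read the wrist's pose just before it. camera_params takes no time and is no camera call; for the wrist camera it gives the pose at the moment of the call.
- env.close_job(): hands the job in, once; it reports no verdict.
The state is a dict: "time_s": time; "q": joint angles; "qvel": joint speeds; "joint_efforts": joint torques, N m; "position": TCP position; "tool_rot": TCP orientation; "ft_force": force on the tool from outside, world axes, zero at the start; "wrist_torque": the same for the moment, N m; "grip_width": finger opening in m.
Only numpy, scipy, OpenCV 4.12 (cv2) and the standard library are available. Lean on these libraries where they do the work, as an engineer would, in place of code of your own. Each camera call takes 0.05 s, during which the arm holds its last target.

## Working session

There is one attempt and no reset: what is moved stays moved. The work goes in short steps, Python scripts to look and compute and a shell command to move; the robot and the scene stay as the last step left them, time stands still between calls to the robot, and variables do not carry over. Pictures are saved under pics/ and viewed, and the job is handed in when it is done.

```bash
ls; mkdir -p pics; python3 - <<'E'
from rig import env, optics
import cv2
s=env.observe(); print(s)
for n in ("side","top","wrist"):
    p=optics.camera_params(n); print(n,p)
    cv2.imwrite(f"pics/{n}0.png",optics.get_image(n)[:,:,::-1])
E
```

```text
pics
{'time_s': 0.0, 'q': array([-7.87987270e+01,  2.18416740e+01,  7.43869641e+01, -7.83130407e-04,
        8.38590146e+01, -1.23354709e+01]), 'qvel': array([ 0.01386882, -0.0308018 , -0.0652648 , -0.03683548, -0.05085953,
        0.03800904]), 'joint_efforts': array([ 1.34141577e-03, -4.48454010e+01, -2.31279588e+01, -1.41517889e-04,
        4.63655277e-03, -1.54852711e-05]), 'position': array([ 0.21962467, -0.50419071,  0.40409217]), 'tool_rot': array([[-3.10509284e-04,  9.16803628e-01,  3.99338217e-01],
       [ 1.49804563e-03,  3.99338215e-01, -9.16802457e-01],
       [-9.99998830e-01,  3.13551198e-04, -1.49741190e-03]]), 'ft_force': array([-0.97541318,  0.60075369, -0.16170425]), 'wrist_torque': array([0.02498479, 0.00542659, 0.04932174]), 'grip_width': 0.08538033112778114}
side {'fx': 380.6159335540776, 'fy': 380.6159335540776, 'cx': 285.62744931311306, 'cy': 215.60395690219298, 'xyz': array([0.14669852, 0.62419251, 0.64888412]), 'rotation': array([[-0.79883712, -0.39765114,  0.45136774],
       [-0.60146951,  0.5159269 , -0.60996218],
       [ 0.0096794 , -0.75874436, -0.65131659]])}
top {'fx': 401.0344050135489, 'fy': 401.0344050135489, 'cx': 282.03605907173863, 'cy': 215.32173457916204, 'xyz': array([0.37799015, 0.06532191, 1.14149865]), 'rotation': array([[ 0.01292332, -0.98896809,  0.14756391],
       [-0.99969871, -0.0158589 , -0.01873438],
       [ 0.0208679 , -0.14727734, -0.98887508]])}
wrist {'fx': 348.9281168755165, 'fy': 348.9281168755165, 'cx': 273.9051186384274, 'cy': 204.72605025309863, 'xyz': array([ 0.2876751 , -0.47528084,  0.37355069]), 'rotation': array([[ 0.39956255, -0.87811595, -0.26317703],
       [-0.91670519, -0.38310734, -0.11349167],
       [-0.0011662 ,  0.28660277, -0.95804879]])}
```

View pics/top0.png

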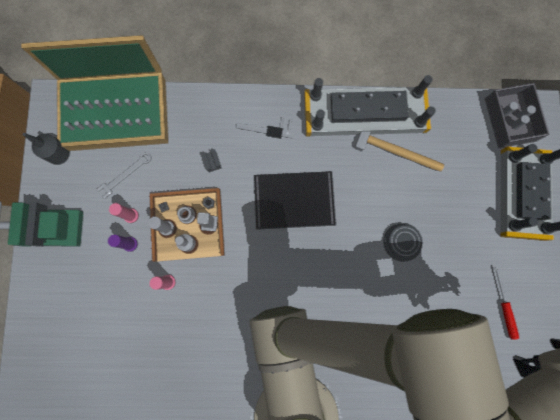

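View pics/side0.png

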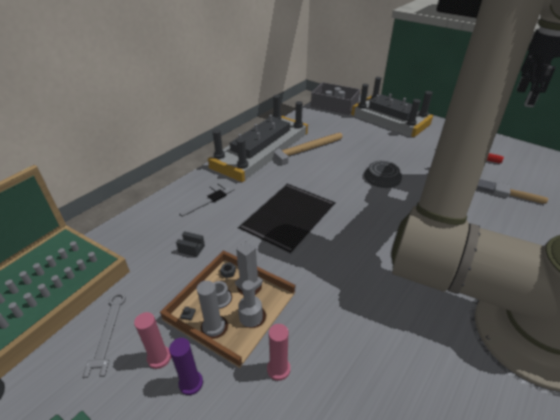

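View pics/wrist0.png

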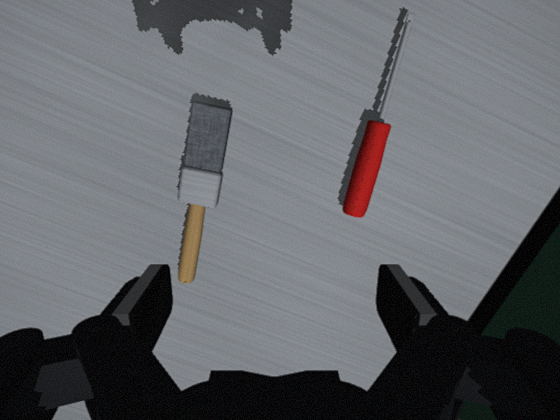

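Top view: tray near (187,225), mat (295,200), stand (403,241), V-block (211,160), pink/purple decoys at (123,212), (122,242), (162,282). I'll zoom in on the tray and compute positions.

```bash
cat > h.py <<'E'
import numpy as np, cv2
from rig import env, optics
def ray(cam,u,v,p=None):
    p=p or optics.camera_params(cam)
    d=np.array(p["rotation"])@np.array([(u-p["cx"])/p["fx"],(v-p["cy"])/p["fy"],1.]); return np.array(p["xyz"]),d
def onz(cam,u,v,z,p=None):
    o,d=ray(cam,u,v,p); return o+d*(z-o[2])/d[2]
def proj(cam,X,p=None):
    p=p or optics.camera_params(cam)
    c=np.array(p["rotation"]).T@(np.array(X)-p["xyz"]); return c[0]/c[2]*p["fx"]+p["cx"],c[1]/c[2]*p["fy"]+p["cy"]
E
python3 - <<'E'
from h import *
t=cv2.imread("pics/top0.png"); s=cv2.imread("pics/side0.png")
a=cv2.resize(t[175:275,135:240],None,fx=7,fy=5.6+1.4*0,interpolation=cv2.INTER_CUBIC) if 0 else cv2.resize(t[180:270,140:235],None,fx=6.5,fy=6.5,interpolation=cv2.INTER_CUBIC)
cv2.imwrite("pics/topc.png",a)
cv2.imwrite("pics/sidec.png",cv2.resize(s[230:360,150:310],None,fx=4.5,fy=4.5,interpolation=cv2.INTER_CUBIC))
for n,(u,v,z) in dict(mTL=(254,174,.003),mTR=(334,171,.003),mBR=(335,227,.003),mBL=(257,228,.003),stand=(403,241,.03),trayc=(187,225,.02)).items(): print(n,onz("top",u,v,z).round(3))
E
```

```text
mTL [0.668 0.127 0.003]
mTR [ 0.681 -0.107  0.003]
mBR [ 0.516 -0.109  0.003]
mBL [0.51  0.115 0.003]
stand [ 0.477 -0.295  0.03 ]
trayc [0.514 0.31  0.02 ]
```

View pics/topc.png

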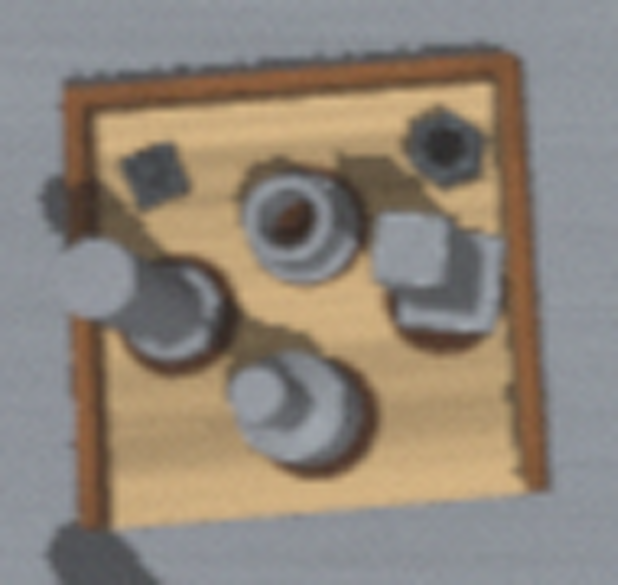

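View pics/sidec.png

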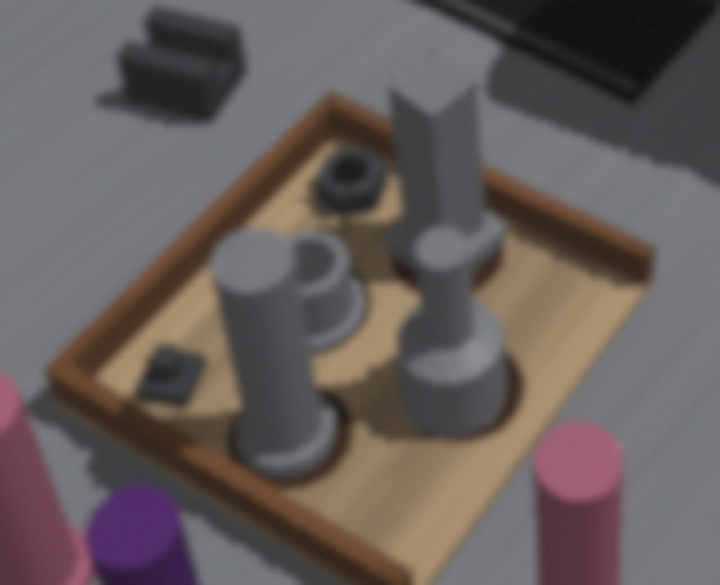

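```bash
python3 - <<'E'
from h import *
T=lambda X,Y:(140+(X+.5)/6.5-.5,180+(Y+.5)/6.5-.5); S=lambda X,Y:(150+(X+.5)/4.5-.5,230+(Y+.5)/4.5-.5)
def tri(a,b):
    o1,d1=ray("top",*a);o2,d2=ray("side",*b)
    A=np.stack([d1,-d2],1);k=np.linalg.lstsq(A,o2-o1,rcond=None)[0];p,q=o1+k[0]*d1,o2+k[1]*d2
    return ((p+q)/2).round(4),np.linalg.norm(p-q).round(4)
for n,a,b,z in (("pillar",(95,279),(253,261),.126),("square",(411,248),(433,88),.116),("step",(263,393),(442,250),.106),("bush",(288,218),(313,262),.042)):
    print(n,tri(T(*a),S(*b)),onz("top",*T(*a),z).round(4),onz("side",*S(*b),z).round(4))
c=[onz("top",*T(*x),.028) for x in ((65,85),(520,55),(548,490),(92,530))]
print(np.round(c,4)); ctr=np.mean(c,0); print(ctr, [np.linalg.norm(c[i]-c[(i+1)%4]).round(3) for i in range(4)])
f=(c[0]+c[1]-c[2]-c[3]); l=(c[0]+c[3]-c[1]-c[2]); print(np.degrees(np.arctan2(f[1],f[0])),np.degrees(np.arctan2(-l[0],l[1])))
E
```

```text
pillar (array([0.5055, 0.3702, 0.1242]), np.float64(0.0017)) [0.5059 0.3702 0.126 ] [0.5034 0.3707 0.126 ]
square (array([0.5212, 0.2499, 0.1115]), np.float64(0.0022)) [0.5215 0.2497 0.116 ] [0.517  0.2526 0.116 ]
step (array([0.4642, 0.3084, 0.101 ]), np.float64(0.0005)) [0.464  0.3074 0.106 ] [0.4611 0.3112 0.106 ]
bush (array([0.5422, 0.3145, 0.0407]), np.float64(0.0045)) [0.5439 0.3155 0.042 ] [0.5392 0.3143 0.042 ]
[[0.6026 0.4176 0.028 ]
 [0.6193 0.2218 0.028 ]
 [0.431  0.2032 0.028 ]
 [0.4115 0.3945 0.028 ]]
[0.51611847 0.3092844  0.028     ] [np.float64(0.196), np.float64(0.189), np.float64(0.192), np.float64(0.192)]
6.263270570477084 5.339627791628646
```

```bash
cat >> h.py <<'E'
def go(x,y,z,jaw=None):
    """remaining move so that the grasp point (155 mm ahead) is at x,y,z; in units of 30 mm (tool axes) and 5 deg"""
    s=env.observe(); R=np.array(s["tool_rot"]); g=np.array(s["position"])+.155*R[:,0]
    d=R.T@(np.array([x,y,z])-g)/.03
    a=np.degrees(np.arctan2(R[1,2],R[0,2])); 
    print("t",round(s["time_s"],2),"g",g.round(4),"jawang",a.round(1),"w",round(s["grip_width"],4),"F",np.round(s["ft_force"],1),"q",np.round(s["q"],0))
    print("units xyz (now axes)",d.round(2),"yaw units",None if jaw is None else round((a-jaw)/5,2))
    if jaw is not None:
        c=np.radians(jaw); Z=np.array([np.cos(c),np.sin(c),0]); X=np.array([0,0,-1.]); Y=np.cross(Z,X)
        print("units in target axes",(np.array([X,Y,Z])@(np.array([x,y,z])-g)/.03).round(2))
E
python3 - <<'E'
from h import *
for u,v in ((122,208),(120,240),(158,281)): print(onz("top",u,v,.12).round(3))
print(onz("top",211,160,.03))
# stand: dark circle in top
t=cv2.imread("pics/top0.png"); cv2.imwrite("pics/standc.png",cv2.resize(t[210:275,365:440],None,fx=8,fy=8,interpolation=cv2.INTER_CUBIC))
go(.463,.300,.25,-84.2)
E
```

```text
[0.543 0.456 0.12 ]
[0.461 0.455 0.12 ]
[0.36  0.354 0.12 ]
[0.7000351  0.24884491 0.03      ]
t 0.15 g [ 0.2196 -0.504   0.2493] jawang -66.5 w 0.0854 F [-0.1  0.9  0.7] q [-79.  22.  74.  -0.  84. -12.]
units xyz (now axes) [  0.    18.14 -21.33] yaw units 3.55
units in target axes [-2.000e-02  1.078e+01 -2.584e+01]
```

View pics/standc.png

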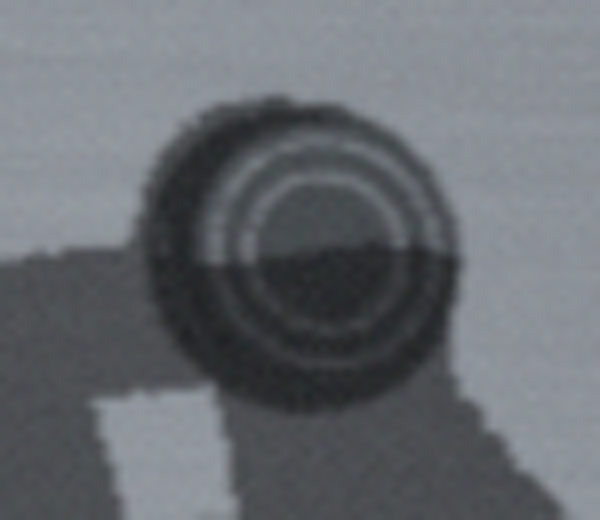

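Candidates for the "pillar" (top view): grey steel (155,223) in the tray; pink (123,212), purple (122,242) and pink (162,282) outside it. The crops confirm the grey one in the tray, on the left mark. The step punch (180,240) is on the front mark and the square punch (203,218) on the right one. The step punch goes first.

```bash
python3 -m inch '[[-1,[0,0,0],1],[-1,[0,0,0],1],[-1,[0,0,0],1],[-1,[0,0,0],0.55],[-1,[0,0.4,-1],0],[-1,[0,0.4,-1],0],[-1,[0,0.4,-1],0],[-1,[0,0.4,-1],0]]' 80
python3 -m inch '[[-1,[0,0.4,-1],0],[-1,[0,0.4,-1],0],[-1,[0,0.4,-1],0],[-1,[0,0.4,-1],0],[-1,[0,0.4,-1],0],[-1,[0,0.4,-1],0],[-1,[0,0.4,-1],0],[-1,[0,0.4,-1],0]]'
python3 -m inch '[[-1,[0,0.4,-1],0],[-1,[0,0.4,-1],0],[-1,[0,0.4,-1],0],[-1,[0,0.4,-1],0],[-1,[0,0.4,-1],0],[-1,[0,0.4,-1],0],[-1,[0,0.4,-1],0],[-1,[0,0.2,-1],0]]'
python3 - <<'E'
from h import *
go(.463,.309,.25,-84.2)
p=optics.camera_params("wrist");cv2.imwrite("pics/w1.png",optics.get_image("wrist")[:,:,::-1]); np.save("w1.npy",p,allow_pickle=True)
E
```

```text
time_s: 0.82
position: [0.2554, -0.3786, 0.4044]
tool_rot: [[-0.0, 0.995, 0.1], [0.001, 0.1, -0.995], [-1.0, -0.0, -0.001]]
ft_force: [0.5, -0.5, 0.2]
grip_width: 0.0856
time_s: 1.48
position: [0.3265, -0.13, 0.4047]
tool_rot: [[0.0, 0.995, 0.1], [0.0, 0.1, -0.995], [-1.0, 0.0, -0.0]]
ft_force: [0.6, -0.5, -0.4]
grip_width: 0.0852
time_s: 2.15
position: [0.3924, 0.1181, 0.4046]
tool_rot: [[0.0, 0.995, 0.101], [0.0, 0.101, -0.995], [-1.0, 0.0, -0.0]]
ft_force: [0.7, -0.9, 0.4]
grip_width: 0.0851
t 2.15 g [0.3924 0.1181 0.2496] jawang -84.2 w 0.0851 F [ 0.7 -0.9  0.4] q [ 0.  8. 94.  0. 78. 84.]
units xyz (now axes) [-0.01  2.98 -6.09] yaw units 0.0
units in target axes [-0.01  2.98 -6.09]
```

View pics/w1.png

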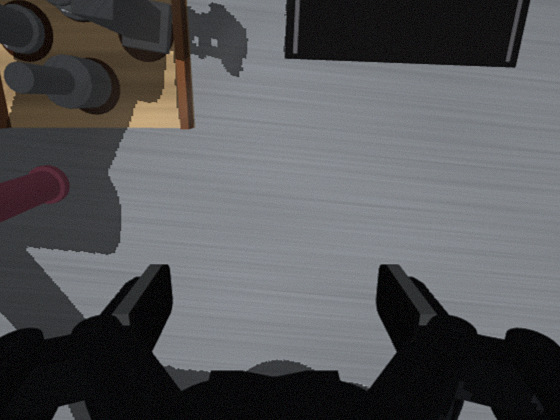

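```bash
python3 -m inch '[[-1,[0,0,-1],0],[-1,[0,0,-1],0],[-1,[0,0,-1],0],[-1,[0,0,-1],0],[-1,[0,0,-1],0],[-1,[0,0,-0.9],0],[-1,[0,0,0],0],[-1,[0,0,0],0]]'
python3 - <<'E'
from h import *
go(.463,.309,.25,-84.2)
p=optics.camera_params("wrist");cv2.imwrite("pics/w2.png",optics.get_image("wrist")[:,:,::-1]); np.save("w2.npy",p,allow_pickle=True)
E
```

```text
time_s: 2.87
position: [0.3738, 0.2932, 0.4043]
tool_rot: [[-0.001, 0.995, 0.103], [-0.0, 0.103, -0.995], [-1.0, -0.001, 0.0]]
ft_force: [0.0, 0.2, -0.2]
grip_width: 0.0851
t 2.87 g [0.3737 0.2931 0.2493] jawang -84.1 w 0.0851 F [ 0.   0.2 -0.2] q [ 24.  14.  86.  -0.  80. 108.]
units xyz (now axes) [-0.02  3.02 -0.22] yaw units 0.03
units in target axes [-0.02  3.02 -0.23]
```

View pics/w2.png

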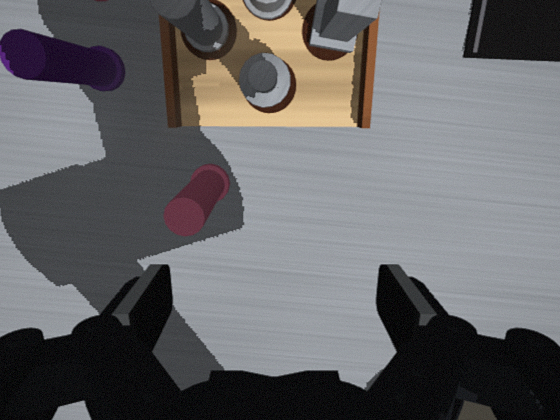

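```bash
python3 -m inch '[[-1,[0,0.8,0],0],[-1,[0,0.8,0],0],[-1,[0,0.4,-0.2],0],[-1,[0,0,0],0],[-1,[0,0,0],0],[-1,[0,0,0],0],[-1,[0,0,0],0],[-1,[0,0,0],0]]'
python3 - <<'E'
from h import *
go(.463,.309,.25,-84.2)
p=optics.camera_params("wrist");cv2.imwrite("pics/w3.png",optics.get_image("wrist")[:,:,::-1]); np.save("w3.npy",p,allow_pickle=True)
E
```

```text
time_s: 3.58
position: [0.4326, 0.3041, 0.405]
tool_rot: [[0.0, 0.995, 0.101], [0.0, 0.101, -0.995], [-1.0, 0.0, -0.0]]
ft_force: [0.3, -0.0, -0.6]
grip_width: 0.0854
t 3.58 g [0.4326 0.3041 0.25  ] jawang -84.2 w 0.0854 F [ 0.3 -0.  -0.6] q [ 22.  20.  78.  -0.  83. 106.]
units xyz (now axes) [ 0.    1.03 -0.06] yaw units -0.0
units in target axes [ 0.    1.03 -0.06]
```

View pics/w3.png

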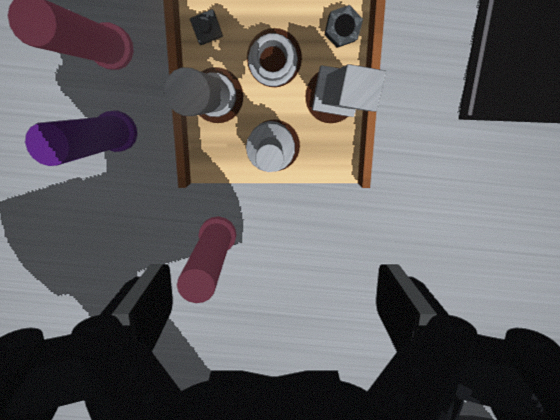

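```bash
python3 - <<'E'
from h import *
t=cv2.imread("pics/w3.png"); cv2.imwrite("pics/w3c.png",cv2.resize(t[0:195,150:400],None,fx=3,fy=3,interpolation=cv2.INTER_CUBIC))
E
```

```text
(no output)
```

View pics/w3c.png

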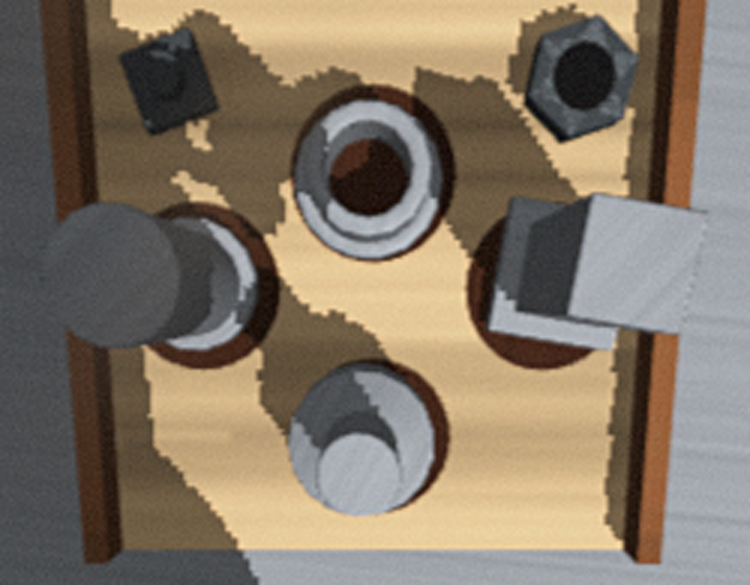

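```bash
python3 - <<'E'
from h import *
p=np.load("w3.npy",allow_pickle=True).item()
T=lambda X,Y:(150+(X+.5)/3-.5,(Y+.5)/3-.5)
for n,a,z in (("pillar",(112,275),.126),("square",(638,263),.116),("step",(359,473),.106),("bush",(375,168),.042)): print(n,onz("w",*T(*a),z,p).round(4))
c=[onz("w",*T(*a),.116,p) for a in((597,194),(707,211),(680,332),(567,316))]
for i in range(4):
  e=c[(i+1)%4]-c[i]; print(np.linalg.norm(e).round(4),np.degrees(np.arctan2(e[1],e[0])).round(1))
go(.463,.309,.085,-84.2)
E
```

```text
pillar [0.5062 0.3703 0.126 ]
square [0.5213 0.2503 0.116 ]
step [0.4641 0.3104 0.106 ]
bush [0.5439 0.3143 0.042 ]
0.0259 -92.3
0.0273 177.4
0.0274 88.1
0.0275 -5.6
t 3.63 g [0.4327 0.3042 0.25  ] jawang -84.2 w 0.0853 F [-0.5  0.2 -0.2] q [ 22.  20.  78.   0.  83. 106.]
units xyz (now axes) [ 5.5   1.02 -0.06] yaw units -0.0
units in target axes [ 5.5   1.02 -0.06]
```

```bash
python3 -m inch '[[-1,[0,0.55,-0.05],0],[-1,[0,0.5,0],0],[-1,[0.8,0,0],0],[-1,[1,0,0],0],[-1,[1,0,0],0],[-1,[1,0,0],0],[-1,[0,0,0],0],[-1,[0,0,0],0]]'
python3 - <<'E'
from h import *
go(.464,.309,.085,-84.2)
cv2.imwrite("pics/w4.png",optics.get_image("wrist")[:,:,::-1])
E
```

```text
time_s: 4.3
position: [0.4643, 0.3091, 0.2906]
tool_rot: [[-0.002, 0.995, 0.101], [-0.001, 0.101, -0.995], [-1.0, -0.002, 0.001]]
ft_force: [0.0, 0.4, 0.5]
grip_width: 0.0853
t 4.3 g [0.464  0.309  0.1356] jawang -84.2 w 0.0853 F [0.  0.4 0.5] q [ 21.  29.  83.   0.  68. 106.]
units xyz (now axes) [ 1.69  0.   -0.  ] yaw units -0.0
units in target axes [1.69 0.   0.  ]
```

View pics/w4.png

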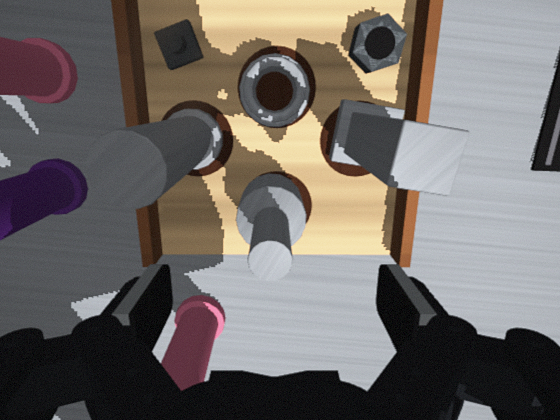

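The step punch's top (270,260) sits centred between the fingers (172 and 376). I'll go down and close.

```bash
python3 -m inch '[[-1,[0.8,0,0],0],[-1,[0.9,0,0],0],[-1,[0,0,0],0],[0.7,[0,0,0],0],[0.7,[0,0,0],0],[0.7,[0,0,0],0],[0.7,[0,0,0],0],[0.7,[0,0,0],0]]' 80
python3 -m inch '[[0.9,[0,0,0],0],[0.9,[0,0,0],0],[0.9,[0,0,0],0],[0.9,[0,0,0],0],[0.9,[0,0,0],0],[0.9,[0,0,0],0],[0.9,[0,0,0],0],[0.9,[0,0,0],0]]'
python3 -c "
from h import *
go(.464,.309,.085,-84.2)"
```

```text
time_s: 5.02
position: [0.4645, 0.3092, 0.2408]
tool_rot: [[0.002, 0.995, 0.101], [0.001, 0.101, -0.995], [-1.0, 0.002, -0.0]]
ft_force: [0.1, -0.5, -0.3]
grip_width: 0.0256
time_s: 5.68
position: [0.4645, 0.3093, 0.2407]
tool_rot: [[0.002, 0.995, 0.101], [0.001, 0.101, -0.995], [-1.0, 0.002, -0.001]]
ft_force: [-0.4, 0.7, 6.0]
grip_width: 0.0198
t 5.68 g [0.4648 0.3094 0.0857] jawang -84.2 w 0.0198 F [-0.4  0.7  6. ] q [ 21.  32.  86.   0.  61. 106.]
units xyz (now axes) [ 0.02 -0.03  0.01] yaw units -0.0
units in target axes [ 0.02 -0.03  0.01]
```

```bash
python3 -m inch '[[0.9,[-0.3,0,0],0],[0.9,[-0.8,0,0],0],[0.9,[-0.8,0,0],0],[0.9,[-0.9,0,0],0],[0.9,[-0.9,0,0],0],[0.9,[-0.8,0,0],0],[0.9,[0,0,0],0],[0.9,[0,0,0],0]]'
python3 - <<'E'
from h import *
go(.562,-.071,.0835,-87.5)
cv2.imwrite("pics/s5.png",optics.get_image("side")[180:420,100:400,::-1])
E
```

```text
time_s: 6.35
position: [0.4641, 0.309, 0.3749]
tool_rot: [[0.001, 0.995, 0.101], [0.0, 0.101, -0.995], [-1.0, 0.001, -0.0]]
ft_force: [-0.9, -0.8, -5.1]
grip_width: 0.0195
t 6.35 g [0.4642 0.309  0.2199] jawang -84.2 w 0.0195 F [-0.9 -0.8 -5.1] q [ 21.  24.  76.  -0.  80. 106.]
units xyz (now axes) [ 4.55  1.96 12.93] yaw units 0.66
units in target axes [ 4.55  2.7  12.8 ]
```

View pics/s5.png

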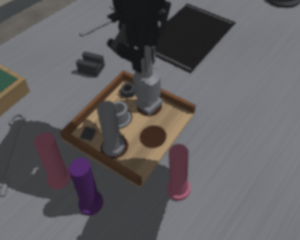

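```bash
python3 -m inch '[[0.9,[0,0.1,0.4],0],[0.9,[0,0.1,0.7],0],[0.9,[0,0.1,0.9],0],[0.9,[0,0.2,1],0],[0.9,[0,0.2,1],0],[0.9,[0,0.2,1],0],[0.9,[0,0.2,1],0],[0.9,[0,0.2,1],0]]'
python3 -m inch '[[0.9,[0,0.2,1],0],[0.9,[0,0.2,1],0],[0.9,[0,0.2,1],0],[0.9,[0,0.05,1],0],[0.9,[0.5,0,0.9],0],[0.9,[0.8,0,0.7],0],[0.9,[0.8,0,0.3],0],[0.9,[0.5,0,0],0]]'
python3 - <<'E'
from h import *
go(.562,-.071,.0835)
cv2.imwrite("pics/s6.png",optics.get_image("side")[100:340,150:450,::-1])
cv2.imwrite("pics/w6.png",optics.get_image("wrist")[:,:,::-1])
E
```

```text
time_s: 7.07
position: [0.5245, 0.102, 0.3729]
tool_rot: [[-0.004, 0.995, 0.101], [-0.0, 0.101, -0.995], [-1.0, -0.004, -0.0]]
ft_force: [0.5, 1.0, -5.0]
grip_width: 0.0194
time_s: 7.73
position: [0.5609, -0.0728, 0.2925]
tool_rot: [[-0.006, 0.995, 0.098], [0.001, 0.098, -0.995], [-1.0, -0.006, -0.002]]
ft_force: [-0.3, 0.3, -5.2]
grip_width: 0.0198
t 7.73 g [ 0.56   -0.0726  0.1375] jawang -84.4 w 0.0198 F [-0.3  0.3 -5.2] q [-19.  29.  82.  -0.  69.  65.]
units xyz (now axes) [ 1.8   0.08 -0.04] yaw units None
```

View pics/s6.png

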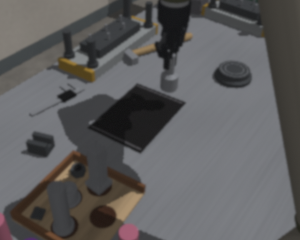

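View pics/w6.png

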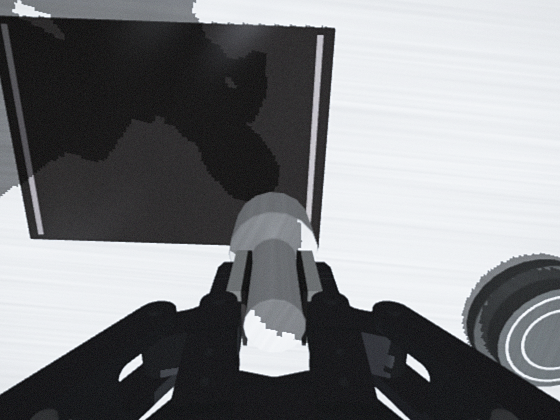

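```bash
python3 - <<'E'
from h import *
p=optics.camera_params("wrist")
c=[onz("w",u,v,.003,p) for u,v in ((32,238),(319,249),(335,28),(0,17))]
print(np.round(c,4),np.mean(c,0))
print([np.linalg.norm(c[i]-c[(i+1)%4]).round(3) for i in range(4)])
E
```

```text
[[ 0.5076  0.1189  0.003 ]
 [ 0.5214 -0.1108  0.003 ]
 [ 0.6822 -0.0993  0.003 ]
 [ 0.6667  0.1236  0.003 ]] [0.59448733 0.00807054 0.003     ]
[np.float64(0.23), np.float64(0.161), np.float64(0.223), np.float64(0.159)]
```

```bash
python3 -m inch '[[0.9,[0.6,0,0],0],[0.9,[0.5,0,0],0],[0.9,[0.4,0,0],0],[0.9,[0.2,0,0],0],[0.9,[0.1,0,0],0],[0.9,[0,0,0],0],[0.9,[0,0,0],0],[0.9,[0,0,0],0]]'
python3 -c "
from h import *
go(.562,-.071,.083)"
```

```text
time_s: 8.5
position: [0.5618, -0.0701, 0.2436]
tool_rot: [[0.001, 0.995, 0.101], [-0.0, 0.101, -0.995], [-1.0, 0.001, 0.001]]
ft_force: [-0.2, 0.1, -3.5]
grip_width: 0.0195
t 8.5 g [ 0.562  -0.0701  0.0886] jawang -84.2 w 0.0195 F [-0.2  0.1 -3.5] q [-19.  33.  85.  -0.  62.  65.]
units xyz (now axes) [ 0.19 -0.    0.03] yaw units None
```

```bash
python3 -m inch '[[0.9,[0.1,0,0],0],[0.9,[0.05,0,0],0],[0.9,[0,0,0],0],[0.9,[0,0,0],0],[0.9,[0,0,0],0],[0.9,[0,0,0],0],[0.9,[0,0,0],0],[0.9,[0,0,0],0]]'
```

```text
time_s: 9.17
position: [0.5616, -0.07, 0.2383]
tool_rot: [[0.0, 0.995, 0.101], [-0.0, 0.101, -0.995], [-1.0, 0.0, 0.0]]
ft_force: [0.2, 0.7, -4.8]
grip_width: 0.0199
```

```bash
python3 -m inch '[[0.9,[0.04,0,0],0],[0.9,[0,0,0],0],[0.9,[0,0,0],0],[0.9,[0,0,0],0],[0.9,[0,0,0],0],[0.9,[0,0,0],0],[0.9,[0,0,0],0],[0.9,[0,0,0],0]]'
```

```text
time_s: 9.83
position: [0.5617, -0.07, 0.2377]
tool_rot: [[0.001, 0.995, 0.101], [-0.0, 0.101, -0.995], [-1.0, 0.001, 0.0]]
ft_force: [-1.1, 1.8, 6.1]
grip_width: 0.0194
```

Contact. I'll open gently and withdraw upward.

```bash
python3 -m inch '[[0.3,[0,0,0],0],[0,[0,0,0],0],[-0.4,[0,0,0],0],[-0.8,[0,0,0],0],[-1,[0,0,0],0],[-1,[0,0,0],0],[-1,[-0.4,0,0],0],[-1,[-0.9,0,0],0]]'
python3 -m inch '[[-1,[-1,0,0],0],[-1,[-1,0,0],0],[-1,[-1,0,-0.6],0],[-1,[-0.5,0,-1],0],[-1,[0,0,-1],0],[-1,[0,0,-1],0],[-1,[0,0,-1],0],[-1,[0,0,-1],0]]'
python3 - <<'E'
from h import *
go(.506,.3705,.095,-84.2)
cv2.imwrite("pics/s7.png",optics.get_image("side")[100:340,150:450,::-1])
E
```

```text
time_s: 10.5
position: [0.5611, -0.07, 0.2737]
tool_rot: [[-0.006, 0.995, 0.101], [0.002, 0.101, -0.995], [-1.0, -0.006, -0.003]]
ft_force: [0.6, 0.2, 0.8]
grip_width: 0.0854
time_s: 11.17
position: [0.5442, 0.0985, 0.3811]
tool_rot: [[0.0, 0.995, 0.101], [0.0, 0.101, -0.995], [-1.0, 0.0, -0.0]]
ft_force: [0.4, -0.6, -0.1]
grip_width: 0.0853
t 11.17 g [0.5443 0.0985 0.2261] jawang -84.2 w 0.0853 F [ 0.4 -0.6 -0.1] q [-2. 23. 76.  0. 81. 82.]
units xyz (now axes) [ 4.37 -0.36 -9.15] yaw units -0.0
units in target axes [ 4.37 -0.35 -9.15]
```

View pics/s7.png

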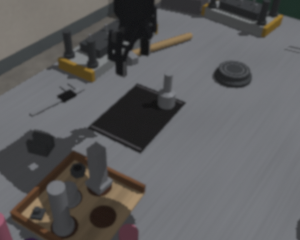

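```bash
python3 -m inch '[[-1,[0,-0.05,-1],0],[-1,[0,-0.1,-1],0],[-1,[0,-0.1,-1],0],[-1,[0,-0.1,-1],0],[-1,[0,0,-1],0],[-1,[0,0,-1],0],[-1,[0,0,-1],0],[-1,[0,0,-1],0]]'
python3 -m inch '[[-1,[0.3,0,-0.8],0],[-1,[0.8,0,-0.35],0],[-1,[0.8,0,0],0],[-1,[0.4,0,0],0],[-1,[0,0,0],0],[-1,[0,0,0],0],[-1,[0,0,0],0],[-1,[0,0,0],0]]'
python3 - <<'E'
from h import *
go(.506,.3705,.095,-84.2)
cv2.imwrite("pics/w8.png",optics.get_image("wrist")[:,:,::-1])
E
```

```text
time_s: 11.88
position: [0.5096, 0.3363, 0.381]
tool_rot: [[-0.0, 0.995, 0.101], [-0.0, 0.101, -0.995], [-1.0, -0.0, 0.0]]
ft_force: [-0.3, 0.0, 0.2]
grip_width: 0.0853
time_s: 12.55
position: [0.5068, 0.3691, 0.3134]
tool_rot: [[0.002, 0.995, 0.101], [0.001, 0.101, -0.995], [-1.0, 0.002, -0.001]]
ft_force: [-0.3, 0.2, 0.1]
grip_width: 0.0855
t 12.55 g [0.5071 0.3692 0.1585] jawang -84.2 w 0.0855 F [-0.3  0.2  0.1] q [ 25.  34.  70.   0.  77. 109.]
units xyz (now axes) [ 2.11 -0.04 -0.04] yaw units -0.01
units in target axes [ 2.12 -0.03 -0.05]
```

View pics/w8.png

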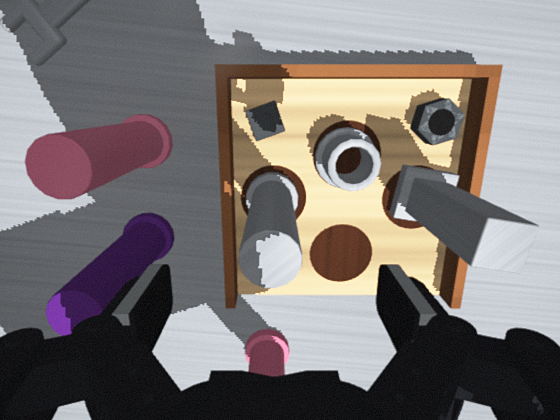

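```bash
python3 - <<'E'
from h import *
p=optics.camera_params("wrist")
print(onz("w",148,238,.01,p),onz("w",65,312,.12,p), onz("w",271,263,.126,p))
E
python3 -m inch '[[-0.5,[0,-0.03,-0.05],0],[-0.5,[0,0,0],0],[-0.5,[0,0,0],0],[-0.5,[0.5,0,0],0],[-0.5,[0.7,0,0],0],[-0.5,[0.6,0,0],0],[-0.5,[0.3,0,0],0],[-0.5,[0,0,0],0]]'
python3 -m inch '[[0.9,[0,0,0],0],[0.9,[0,0,0],0],[0.9,[0,0,0],0],[0.9,[0,0,0],0],[0.9,[0,0,0],0],[0.9,[0,0,0],0],[0.9,[0,0,0],0],[0.9,[0,0,0],0]]' 80
python3 -c "
from h import *
go(.556,.085,.095)"
```

```text
[0.46017769 0.47037463 0.01      ] [0.46139271 0.47670643 0.12      ] [0.50416749 0.3699345  0.126     ]
time_s: 13.27
position: [0.5053, 0.3704, 0.2472]
tool_rot: [[-0.003, 0.995, 0.101], [-0.002, 0.101, -0.995], [-1.0, -0.003, 0.001]]
ft_force: [0.2, -0.2, -0.5]
grip_width: 0.0639
time_s: 13.93
position: [0.5056, 0.3707, 0.2506]
tool_rot: [[0.003, 0.995, 0.101], [0.001, 0.101, -0.995], [-1.0, 0.003, -0.001]]
ft_force: [-0.2, 0.4, 5.2]
grip_width: 0.0295
t 13.93 g [0.506  0.371  0.0956] jawang -84.2 w 0.0295 F [-0.2  0.4  5.2] q [ 25.  37.  74.   0.  69. 110.]
units xyz (now axes) [0.01 0.69 9.65] yaw units None
```

```bash
python3 -m inch '[[0.9,[-0.3,0,0],0],[0.9,[-0.7,0,0],0],[0.9,[-0.9,0,0],0],[0.9,[-0.9,0,0],0],[0.9,[-0.9,0,0],0],[0.9,[-0.7,0,0.2],0],[0.9,[-0.1,0,0.5],0],[0.9,[0,0,0.8],0]]'
python3 -m inch '[[0.9,[0,0.07,1],0],[0.9,[0,0.1,1],0],[0.9,[0,0.1,1],0],[0.9,[0,0.1,1],0],[0.9,[0,0.1,1],0],[0.9,[0,0.1,1],0],[0.9,[0,0,1],0],[0.9,[0,0,0.8],0]]'
python3 - <<'E'
from h import *
go(.5525,.081,.0925)
cv2.imwrite("pics/w9.png",optics.get_image("wrist")[:,:,::-1])
E
```

```text
time_s: 14.6
position: [0.5095, 0.3258, 0.3845]
tool_rot: [[0.001, 0.995, 0.103], [0.001, 0.103, -0.995], [-1.0, 0.001, -0.001]]
ft_force: [0.3, -0.2, -6.7]
grip_width: 0.0296
time_s: 15.27
position: [0.5503, 0.0918, 0.3823]
tool_rot: [[-0.004, 0.995, 0.099], [-0.001, 0.099, -0.995], [-1.0, -0.004, 0.0]]
ft_force: [0.2, 0.5, -5.8]
grip_width: 0.0297
t 15.27 g [0.5497 0.0917 0.2273] jawang -84.3 w 0.0297 F [ 0.2  0.5 -5.8] q [-3. 24. 75. -0. 81. 82.]
units xyz (now axes) [4.49 0.07 0.36] yaw units None
```

View pics/w9.png

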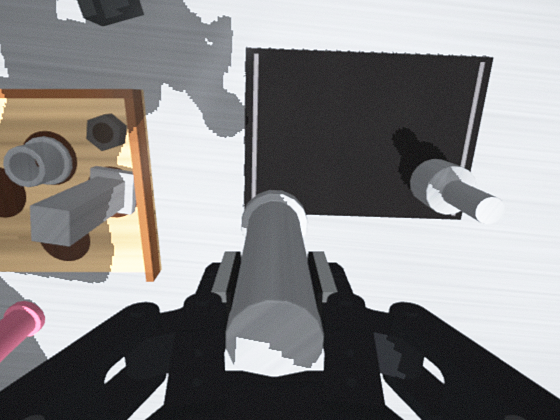

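```bash
python3 -m inch '[[0.9,[0.6,0,0.1],0],[0.9,[0.9,0,0],0],[0.9,[0.9,0,0],0],[0.9,[0.8,0,0],0],[0.9,[0.6,0,0],0],[0.9,[0.3,0,0],0],[0.9,[0.1,0,0],0],[0.9,[0,0,0],0]]'
python3 -m inch '[[0.9,[0,0,0],0],[0.9,[0,0,0],0],[0.9,[0,0,0],0],[0.9,[0.05,0,0],0],[0.9,[0,0,0],0],[0.9,[0,0,0],0],[0.9,[0,0,0],0],[0.9,[0,0,0],0]]'
python3 -c "
from h import *
go(.5525,.081,.0925)"
```

```text
time_s: 15.98
position: [0.5508, 0.0915, 0.2575]
tool_rot: [[-0.001, 0.995, 0.101], [-0.0, 0.101, -0.995], [-1.0, -0.001, -0.0]]
ft_force: [-0.2, 0.4, -6.0]
grip_width: 0.0297
time_s: 16.65
position: [0.5509, 0.0917, 0.2566]
tool_rot: [[0.0, 0.995, 0.101], [-0.0, 0.101, -0.995], [-1.0, 0.0, 0.0]]
ft_force: [-0.3, -0.6, -7.0]
grip_width: 0.0295
t 16.65 g [0.5509 0.0917 0.1016] jawang -84.2 w 0.0295 F [-0.3 -0.6 -7. ] q [-3. 31. 85. -0. 63. 82.]
units xyz (now axes) [0.3  0.02 0.36] yaw units None
```

```bash
python3 -m inch '[[0.9,[0,0,0.3],0],[0.9,[0.1,0,0],0],[0.9,[0.1,0,0],0],[0.9,[0.05,0,0],0],[0.9,[0.03,0,0],0],[0.9,[0,0,0],0],[0.9,[0,0,0],0],[0.9,[0,0,0],0]]'
```

```text
time_s: 17.32
position: [0.5518, 0.0829, 0.2482]
tool_rot: [[0.0, 0.995, 0.101], [0.0, 0.101, -0.995], [-1.0, 0.0, -0.0]]
ft_force: [0.2, -0.2, -6.6]
grip_width: 0.0294
```

```bash
python3 -m inch '[[0.9,[0.04,0,0],0],[0.9,[0,0,0],0],[0.9,[0,0,0],0],[0.9,[0,0,0],0],[0.9,[0,0,0],0],[0.9,[0,0,0],0],[0.9,[0,0,0],0],[0.9,[0,0,0],0]]'
```

```text
time_s: 17.98
position: [0.5519, 0.0828, 0.2476]
tool_rot: [[0.001, 0.995, 0.101], [0.0, 0.101, -0.995], [-1.0, 0.001, 0.0]]
ft_force: [-1.7, 1.2, 6.4]
grip_width: 0.03
```

```bash
python3 -m inch '[[0.3,[0,0,0],0],[0,[0,0,0],0],[-0.4,[0,0,0],0],[-0.8,[0,0,0],0],[-1,[0,0,0],0],[-1,[0,0,0],0],[-1,[-0.4,0,0],0],[-1,[-0.9,0,0],0]]'
python3 -m inch '[[-1,[-1,0,0],0],[-1,[-1,0,0],0],[-1,[-1,0,-0.6],0],[-1,[-0.2,0,-1],0],[-1,[0,0,-1],0],[-1,[0,0,-1],0],[-1,[0,0,-0.8],1],[-1,[0,0,-0.3],0.65]]'
python3 - <<'E'
from h import *
go(.5213,.2502,.085,-92.5)
cv2.imwrite("pics/w10.png",optics.get_image("wrist")[:,:,::-1])
E
```

```text
time_s: 18.65
position: [0.5514, 0.0827, 0.2836]
tool_rot: [[-0.006, 0.995, 0.101], [0.0, 0.101, -0.995], [-1.0, -0.006, -0.001]]
ft_force: [-0.5, 0.7, -0.3]
grip_width: 0.0849
time_s: 19.32
position: [0.5376, 0.2259, 0.3819]
tool_rot: [[-0.0, 0.999, -0.044], [0.001, -0.044, -0.999], [-1.0, -0.0, -0.001]]
ft_force: [-0.3, -0.9, 0.0]
grip_width: 0.0857
t 19.32 g [0.5376 0.226  0.2269] jawang -92.5 w 0.0857 F [-0.3 -0.9  0. ] q [ 11.  26.  71.   0.  83. 104.]
units xyz (now axes) [ 4.73 -0.58 -0.78] yaw units -0.01
units in target axes [ 4.73 -0.58 -0.78]
```

View pics/w10.png

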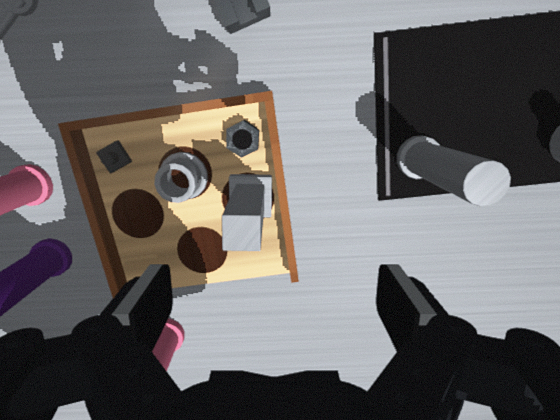

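```bash
python3 -m inch '[[-0.6,[0,-0.3,-0.4],0],[-0.6,[0,-0.28,-0.38],0],[-0.6,[0.5,0,0],0],[-0.6,[0.8,0,0],0],[-0.6,[0.6,0,0],0],[-0.6,[0,0,0],0],[-0.6,[0,0,0],0],[-0.6,[0,0,0],0]]'
python3 - <<'E'
from h import *
go(.5213,.2502,.085,-92.5)
cv2.imwrite("pics/w11.png",optics.get_image("wrist")[:,:,::-1])
E
```

```text
time_s: 20.03
position: [0.5221, 0.2473, 0.3262]
tool_rot: [[0.002, 0.999, -0.043], [0.0, -0.043, -0.999], [-1.0, 0.002, -0.001]]
ft_force: [0.4, 0.2, -0.3]
grip_width: 0.0681
t 20.03 g [0.5223 0.2473 0.1712] jawang -92.4 w 0.0681 F [ 0.4  0.2 -0.3] q [ 14.  28.  77.   0.  74. 106.]
units xyz (now axes) [ 2.87 -0.04 -0.09] yaw units 0.01
units in target axes [ 2.87 -0.04 -0.09]
```

View pics/w11.png

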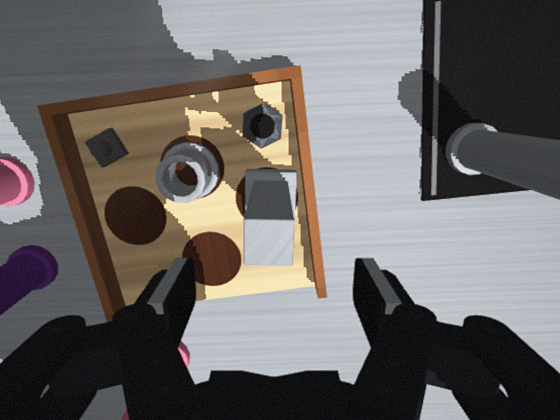

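```bash
python3 -m inch '[[-0.6,[0,-0.04,-0.09],0],[-0.6,[0.7,0,0],0],[-0.6,[0.9,0,0],0],[-0.6,[0.8,0,0],0],[-0.6,[0.3,0,0],0],[-0.6,[0.15,0,0],0],[-0.6,[0,0,0],0],[-0.6,[0,0,0],0]]'
python3 -m inch '[[0.9,[0,0,0],0],[0.9,[0,0,0],0],[0.9,[0,0,0],0],[0.9,[0,0,0],0],[0.9,[0,0,0],0],[0.9,[0,0,0],0],[0.9,[0,0,0],0],[0.9,[0,0,0],0]]' 80
python3 -c "
from h import *
go(.629,.010,.082)"
```

```text
time_s: 20.75
position: [0.5213, 0.2501, 0.2408]
tool_rot: [[0.002, 0.999, -0.043], [0.001, -0.043, -0.999], [-1.0, 0.002, -0.001]]
ft_force: [0.2, 0.6, 0.0]
grip_width: 0.0684
time_s: 21.42
position: [0.5211, 0.2501, 0.2403]
tool_rot: [[0.002, 0.999, -0.043], [0.001, -0.043, -0.999], [-1.0, 0.002, -0.001]]
ft_force: [-1.1, 0.3, 5.4]
grip_width: 0.0274
t 21.42 g [0.5213 0.2502 0.0853] jawang -92.5 w 0.0274 F [-1.1  0.3  5.4] q [ 14.  34.  83.   0.  63. 106.]
units xyz (now axes) [0.11 3.93 7.84] yaw units None
```

```bash
python3 -m inch '[[0.9,[-0.3,0,0],0],[0.9,[-0.7,0,0],0],[0.9,[-0.9,0,0],0],[0.9,[-0.9,0,0],0],[0.9,[-0.9,0,0],0],[0.9,[-0.8,0.3,0.2],0],[0.9,[-0.2,0.6,0.5],0],[0.9,[0,0.6,0.8],0]]'
python3 -m inch '[[0.9,[0,0.5,0.9],0],[0.9,[0,0.5,0.9],0],[0.9,[0,0.5,0.9],0],[0.9,[0,0.4,0.9],0],[0.9,[0,0.3,0.9],0],[0.9,[0,0.2,0.9],0],[0.9,[0,0,0.6],0],[0.9,[0,0,0.3],0]]'
python3 - <<'E'
from h import *
go(.631,.010,.082)
cv2.imwrite("pics/w12.png",optics.get_image("wrist")[:,:,::-1])
E
```

```text
time_s: 22.08
position: [0.5638, 0.2039, 0.3827]
tool_rot: [[0.003, 0.999, -0.04], [0.001, -0.04, -0.999], [-1.0, 0.003, -0.001]]
ft_force: [1.5, 0.3, -6.1]
grip_width: 0.0273
time_s: 22.75
position: [0.6278, 0.0087, 0.3794]
tool_rot: [[-0.003, 0.999, -0.045], [-0.0, -0.045, -0.999], [-1.0, -0.003, 0.0]]
ft_force: [-0.1, 0.8, -6.4]
grip_width: 0.027
t 22.75 g [0.6273 0.0086 0.2244] jawang -92.6 w 0.027 F [-0.1  0.8 -6.4] q [-10.  31.  63.  -0.  86.  83.]
units xyz (now axes) [ 4.75  0.13 -0.05] yaw units None
```

View pics/w12.png

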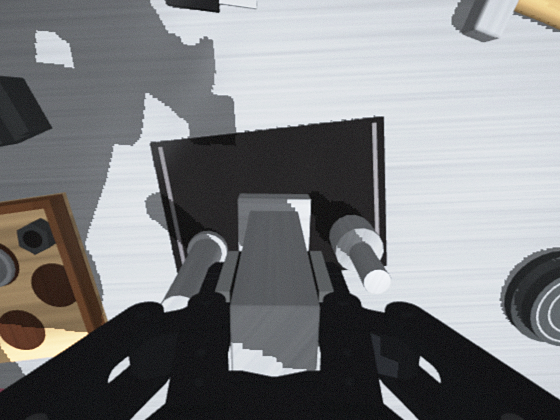

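```bash
python3 -m inch '[[0.9,[0.6,0.1,0],0],[0.9,[0.9,0,0],0],[0.9,[0.9,0,0],0],[0.9,[0.9,0,0],0],[0.9,[0.7,0,0],0],[0.9,[0.4,0,0],0],[0.9,[0.1,0,0],0],[0.9,[0,0,0],0]]'
python3 -m inch '[[0.9,[0,0,0],0],[0.9,[0,0,0],0],[0.9,[0.03,0,0],0],[0.9,[0,0,0],0],[0.9,[0,0,0],0],[0.9,[0,0,0],0],[0.9,[0,0,0],0],[0.9,[0,0,0],0]]'
```

```text
time_s: 23.47
position: [0.6306, 0.0119, 0.2447]
tool_rot: [[-0.002, 0.999, -0.042], [0.001, -0.042, -0.999], [-1.0, -0.002, -0.001]]
ft_force: [0.4, 0.5, -6.2]
grip_width: 0.0273
time_s: 24.13
position: [0.6308, 0.011, 0.2446]
tool_rot: [[0.0, 0.999, -0.043], [0.0, -0.043, -0.999], [-1.0, 0.0, -0.0]]
ft_force: [-0.9, -0.3, -7.3]
grip_width: 0.0275
```

```bash
python3 -m inch '[[0.9,[0.1,0,0],0],[0.9,[0.07,0,0],0],[0.9,[0.04,0,0],0],[0.9,[0.02,0,0],0],[0.9,[0,0,0],0],[0.9,[0,0,0],0],[0.9,[0,0,0],0],[0.9,[0,0,0],0]]'
```

```text
time_s: 24.8
position: [0.6308, 0.011, 0.2376]
tool_rot: [[0.0, 0.999, -0.043], [-0.0, -0.043, -0.999], [-1.0, 0.0, 0.0]]
ft_force: [0.2, -0.2, -6.8]
grip_width: 0.0273
```

```bash
python3 -m inch '[[0.9,[0.04,0,0],0],[0.9,[0,0,0],0],[0.9,[0,0,0],0],[0.9,[0,0,0],0],[0.9,[0,0,0],0],[0.9,[0,0,0],0],[0.9,[0,0,0],0],[0.9,[0,0,0],0]]'
```

```text
time_s: 25.47
position: [0.6308, 0.0111, 0.2374]
tool_rot: [[0.001, 0.999, -0.043], [-0.0, -0.043, -0.999], [-1.0, 0.001, 0.0]]
ft_force: [-4.2, 0.8, 6.5]
grip_width: 0.0269
```

```bash
python3 -m inch '[[0.3,[0,0,0],0],[0,[0,0,0],0],[-0.3,[0,0,0],0],[-0.6,[0,0,0],0],[-0.6,[0,0,0],0],[-0.6,[0,0,0],0],[-0.6,[-0.4,0,0],0],[-0.6,[-0.9,0,0],0]]'
python3 -m inch '[[-0.6,[-1,0,0],0],[-0.6,[-1,0,0],0],[-0.6,[-1,0,-0.4],0],[-0.6,[-0.2,-0.1,-1],0],[-0.6,[0,-0.2,-1],0],[-0.6,[0,-0.2,-1],0],[-0.6,[0,-0.3,-1],-0.8],[-0.6,[0,-0.3,-1],-0.85]]'
python3 - <<'E'
from h import *
go(.5437,.3145,.034,-84.2)
cv2.imwrite("pics/t13.png",optics.get_image("top")[130:330,120:440,::-1])
cv2.imwrite("pics/s13.png",optics.get_image("side")[120:360,150:450,::-1])
E
```

```text
time_s: 26.13
position: [0.6303, 0.011, 0.2727]
tool_rot: [[-0.007, 0.999, -0.043], [0.001, -0.043, -0.999], [-1.0, -0.007, -0.001]]
ft_force: [0.3, 0.6, 0.7]
grip_width: 0.0683
time_s: 26.8
position: [0.6024, 0.175, 0.3713]
tool_rot: [[0.0, 0.995, 0.104], [0.0, 0.104, -0.995], [-1.0, 0.0, -0.0]]
ft_force: [-0.1, 0.1, -0.4]
grip_width: 0.0682
t 26.8 g [0.6024 0.175  0.2163] jawang -84.0 w 0.0682 F [-0.1  0.1 -0.4] q [ 5. 31. 64.  0. 85. 89.]
units xyz (now axes) [ 6.08 -1.47 -4.83] yaw units 0.03
units in target axes [ 6.08 -1.48 -4.82]
```

View pics/t13.png

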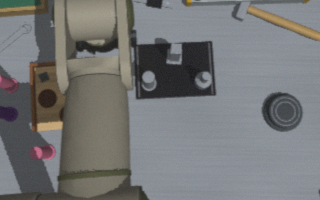

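View pics/s13.png

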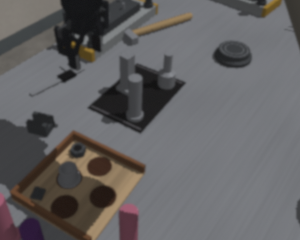

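All three parts stand on the mat. Next is the bush.

```bash
python3 -m inch '[[-0.6,[0,-0.4,-0.9],0],[-0.6,[0,-0.4,-0.9],0],[-0.6,[0,-0.4,-1],0],[-0.6,[0.3,-0.27,-1],0],[-0.6,[0.6,0,-0.7],0],[-0.6,[0.8,0,-0.3],0],[-0.6,[0.4,0,0],0],[-0.6,[0,0,0],0]]'
python3 - <<'E'
from h import *
go(.5437,.3145,.034,-84.2)
p=optics.camera_params("wrist");cv2.imwrite("pics/w14.png",optics.get_image("wrist")[:,:,::-1]);np.save("w14.npy",p,allow_pickle=True)
E
```

```text
time_s: 27.57
position: [0.544, 0.3126, 0.3054]
tool_rot: [[-0.005, 0.995, 0.101], [-0.002, 0.101, -0.995], [-1.0, -0.005, 0.001]]
ft_force: [0.8, -1.3, 0.3]
grip_width: 0.0684
t 27.57 g [0.5432 0.3123 0.1504] jawang -84.2 w 0.0684 F [ 0.8 -1.3  0.3] q [ 19.  34.  70.  -0.  76. 103.]
units xyz (now axes) [ 3.88  0.05 -0.08] yaw units -0.0
units in target axes [ 3.88  0.02 -0.07]
```

View pics/w14.png

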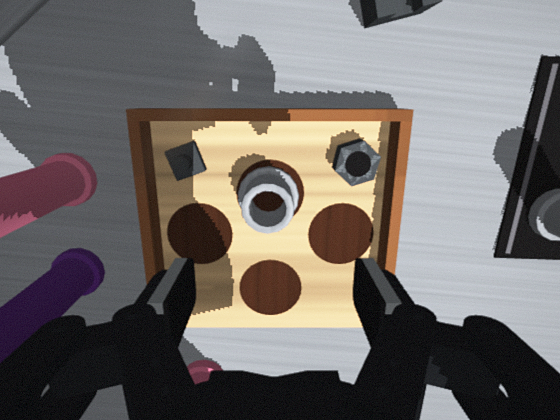

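```bash
python3 - <<'E'
from h import *
p=np.load("w14.npy",allow_pickle=True).item()
print(onz("w",267.5,207,.042,p).round(4))
for a in ((200,234),(340,233),(271,287)): print(onz("w",*a,.006,p).round(4))
E
python3 -m inch '[[-0.6,[0,0.01,-0.06],0],[-0.6,[0.8,0,0],0],[-0.6,[0.8,0,0],0],[-0.6,[0.6,0,0],0],[-0.6,[0.2,0,0],0],[-0.6,[0,0,0],0],[-0.6,[0,0,0],0],[-0.6,[0,0,0],0]]'
python3 - <<'E'
from h import *
go(.5437,.3145,.034,-84.2)
p=optics.camera_params("wrist");cv2.imwrite("pics/w15.png",optics.get_image("wrist")[:,:,::-1]);np.save("w15.npy",p,allow_pickle=True)
E
```

```text
[0.545  0.3163 0.042 ]
[0.5049 0.369  0.006 ]
[0.5174 0.2542 0.006 ]
[0.4618 0.3058 0.006 ]
time_s: 28.28
position: [0.5449, 0.3143, 0.2383]
tool_rot: [[0.003, 0.995, 0.101], [0.001, 0.101, -0.995], [-1.0, 0.003, -0.001]]
ft_force: [-0.0, 0.1, 0.3]
grip_width: 0.0685
t 28.28 g [0.5453 0.3145 0.0833] jawang -84.2 w 0.0685 F [-0.   0.1  0.3] q [ 19.  38.  74.  -0.  67. 103.]
units xyz (now axes) [ 1.64 -0.06 -0.01] yaw units -0.01
units in target axes [ 1.64 -0.05 -0.01]
```

View pics/w15.png

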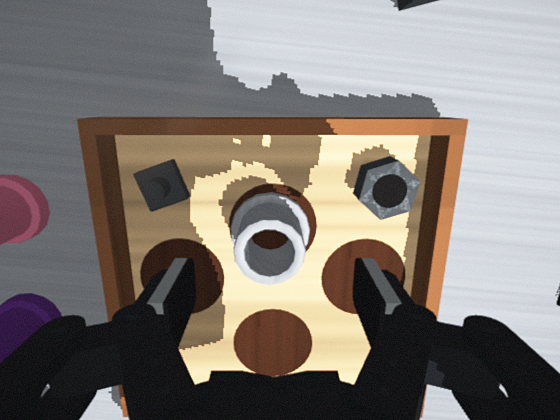

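```bash
python3 -m inch '[[-0.6,[0.6,-0.03,0],0],[-0.6,[0.6,0,0],0],[-0.6,[0.3,0,0],0],[-0.6,[0.2,0,0],0],[-0.6,[0,0,0],0],[-0.6,[0,0,0],0],[0.8,[0,0,0],0],[0.8,[0,0,0],0]]' 60
python3 -m inch '[[0.8,[0,0,0],0],[0.8,[0,0,0],0],[0.8,[0,0,0],0],[0.8,[0,0,0],0],[0.8,[0,0,0],0],[0.8,[0,0,0],0],[0.8,[0,0,0],0],[0.8,[0,0,0],0]]'
```

```text
time_s: 29.0
position: [0.5437, 0.3143, 0.1864]
tool_rot: [[0.002, 0.995, 0.101], [0.001, 0.101, -0.995], [-1.0, 0.002, -0.0]]
ft_force: [-0.1, -0.2, -0.5]
grip_width: 0.045
time_s: 29.67
position: [0.5437, 0.3144, 0.1866]
tool_rot: [[0.002, 0.995, 0.101], [0.001, 0.101, -0.995], [-1.0, 0.002, -0.001]]
ft_force: [-1.4, -0.2, 5.2]
grip_width: 0.0358
```

```bash
python3 -m inch '[[0.8,[-0.3,0,0],0],[0.8,[-0.8,0,0],0],[0.8,[-1,0,0],0],[0.8,[-1,0,0],0],[0.8,[-1,0,0],0],[0.8,[-0.8,-0.1,0.2],0],[0.8,[-0.1,-0.2,0.5],0],[0.8,[0,-0.3,0.8],0]]'
python3 -m inch '[[0.8,[0,-0.3,1],0],[0.8,[0,-0.3,1],0],[0.8,[0,-0.3,1],0],[0.8,[0,-0.3,1],0],[0.8,[0,-0.3,1],0],[0.8,[0,-0.3,1],0],[0.8,[0,-0.3,1],0],[0.8,[0,-0.3,1],0]]'
python3 -m inch '[[0.8,[0,-0.3,1],0],[0.8,[0,-0.3,1],0],[0.8,[0,-0.3,1],0],[0.8,[0,-0.2,1],0],[0.8,[0,-0.2,1],0],[0.8,[0,0,0.8],0],[0.8,[0,0,0.4],0],[0.8,[0,0,0],0]]'
python3 - <<'E'
from h import *
go(.477,-.297,.061)
p=optics.camera_params("wrist");cv2.imwrite("pics/w16.png",optics.get_image("wrist")[:,:,::-1]);np.save("w16.npy",p,allow_pickle=True)
E
```

```text
time_s: 30.33
position: [0.5297, 0.2683, 0.3377]
tool_rot: [[0.004, 0.995, 0.103], [0.002, 0.103, -0.995], [-1.0, 0.004, -0.001]]
ft_force: [0.5, -1.4, -2.2]
grip_width: 0.0355
time_s: 31.0
position: [0.4819, 0.0203, 0.3359]
tool_rot: [[0.0, 0.995, 0.101], [-0.0, 0.101, -0.995], [-1.0, 0.0, 0.0]]
ft_force: [1.4, 0.7, -2.7]
grip_width: 0.0363
time_s: 31.67
position: [0.4627, -0.1693, 0.3356]
tool_rot: [[0.0, 0.995, 0.098], [-0.001, 0.098, -0.995], [-1.0, 0.0, 0.001]]
ft_force: [0.0, 0.9, -2.7]
grip_width: 0.0356
t 31.67 g [ 0.4627 -0.1694  0.1806] jawang -84.4 w 0.0356 F [ 0.   0.9 -2.7] q [-34.  20.  90.  -0.  70.  50.]
units xyz (now axes) [3.99 0.05 4.28] yaw units None
```

View pics/w16.png

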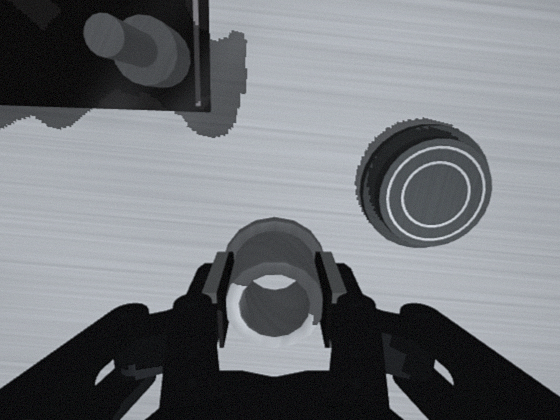

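```bash
python3 - <<'E'
from h import *
p=np.load("w16.npy",allow_pickle=True).item()
im=cv2.cvtColor(cv2.imread("pics/w16.png"),cv2.COLOR_BGR2GRAY)
m=np.zeros_like(im); cv2.ellipse(m,(436,194),(51,49),0,0,360,255,-1)
b=((im>170)&(m>0)).astype(np.uint8)*255
cs,_=cv2.findContours(b,cv2.RETR_LIST,cv2.CHAIN_APPROX_NONE)
for c in cs:
  if len(c)>60: e=cv2.fitEllipse(c); print(len(c),np.round(e[0],1),np.round(e[1],1),onz("w",*e[0],.03,p).round(4))
t=cv2.imread("pics/standc.png"); print(onz("top",405.4,240.8,.03))
E
```

```text
182 [435.5 193.8] [59.7 68.6] [ 0.4768 -0.3009  0.03  ]
188 [435.2 194. ] [61.5 70.8] [ 0.4767 -0.3007  0.03  ]
529 [435.4 193. ] [ 87.8 100.4] [ 0.4775 -0.3006  0.03  ]
[ 0.47740381 -0.30143393  0.03      ]
```

```bash
python3 -m inch '[[0.8,[0,0,0.6],0],[0.8,[0,0,0.9],0],[0.8,[0,0,0.9],0],[0.8,[0,0.0,0.9],0],[0.8,[0,0,0.6],0],[0.8,[0,0,0.2],0],[0.8,[0,0,0],0],[0.8,[0,0,0],0]]'
python3 -c "
from h import *
go(.4768,-.301,.057)"
```

```text
time_s: 32.38
position: [0.4751, -0.2884, 0.3353]
tool_rot: [[-0.001, 0.995, 0.102], [0.001, 0.102, -0.995], [-1.0, -0.0, -0.001]]
ft_force: [-0.1, 0.5, -1.4]
grip_width: 0.0357
t 32.38 g [ 0.4751 -0.2882  0.1803] jawang -84.2 w 0.0357 F [-0.1  0.5 -1.4] q [-43.  26.  80.   0.  74.  41.]
units xyz (now axes) [4.11 0.02 0.44] yaw units None
```

```bash
python3 -m inch '[[0.8,[0.4,0,0.3],0],[0.8,[0.8,0,0.1],0],[0.8,[0.8,0,0],0],[0.8,[0.8,0,0],0],[0.8,[0.6,0,0],0],[0.8,[0.3,0,0],0],[0.8,[0.1,0,0],0],[0.8,[0,0,0],0]]'
python3 -m inch '[[0.8,[0,0,0],0],[0.8,[0,0,0],0],[0.8,[0,0,0],0],[0.8,[0,0,0],0],[0.8,[0,0,0],0],[0.8,[0,0,0],0],[0.8,[0,0,0],0],[0.8,[0,0,0],0]]'
python3 - <<'E'
from h import *
go(.4768,-.301,.0556)
p=optics.camera_params("wrist");cv2.imwrite("pics/w17.png",optics.get_image("wrist")[:,:,::-1]);np.save("w17.npy",p,allow_pickle=True)
E
```

```text
time_s: 33.05
position: [0.4764, -0.3014, 0.2211]
tool_rot: [[-0.001, 0.995, 0.101], [0.001, 0.101, -0.995], [-1.0, -0.0, -0.001]]
ft_force: [0.2, -0.4, -1.8]
grip_width: 0.0363
time_s: 33.72
position: [0.4762, -0.3017, 0.2215]
tool_rot: [[0.0, 0.995, 0.101], [-0.0, 0.101, -0.995], [-1.0, 0.0, 0.0]]
ft_force: [0.6, -0.1, -1.9]
grip_width: 0.0355
t 33.72 g [ 0.4762 -0.3017  0.0665] jawang -84.2 w 0.0355 F [ 0.6 -0.1 -1.9] q [-44.  34.  86.  -0.  59.  40.]
units xyz (now axes) [ 0.36  0.02 -0.02] yaw units None
```

View pics/w17.png

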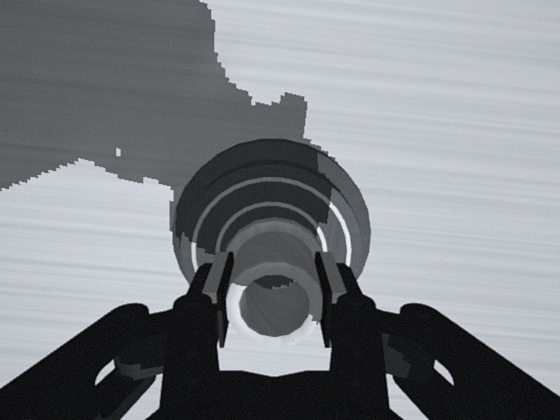

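```bash
python3 -m inch '[[0.8,[0.12,0,0],0],[0.8,[0.1,0,0],0],[0.8,[0.08,0,0],0],[0.8,[0.04,0,0],0],[0.8,[0,0,0],0],[0.8,[0,0,0],0],[0.8,[0,0,0],0],[0.8,[0,0,0],0]]'
```

```text
time_s: 34.43
position: [0.4763, -0.3017, 0.2113]
tool_rot: [[0.0, 0.995, 0.101], [-0.0, 0.101, -0.995], [-1.0, 0.0, 0.0]]
ft_force: [0.1, 0.3, -2.2]
grip_width: 0.036
```

```bash
python3 -m inch '[[0.8,[0.04,0,0],0],[0.8,[0,0,0],0],[0.8,[0,0,0],0],[0.8,[0,0,0],0],[0.8,[0,0,0],0],[0.8,[0,0,0],0],[0.8,[0,0,0],0],[0.8,[0,0,0],0]]'
```

```text
time_s: 35.1
position: [0.4763, -0.3017, 0.2106]
tool_rot: [[0.001, 0.995, 0.101], [-0.001, 0.101, -0.995], [-1.0, 0.0, 0.001]]
ft_force: [-1.7, 0.7, 5.1]
grip_width: 0.0362
```

```bash
python3 -m inch '[[0.1,[0,0,0],0],[-0.1,[0,0,0],0],[-0.4,[0,0,0],0],[-0.6,[0,0,0],0],[-0.6,[0,0,0],0],[-0.6,[0,0,0],0],[-0.6,[-0.4,0,0],0],[-0.6,[-0.8,0,0],0]]'
python3 -m inch '[[-0.6,[-1,0,0],0],[-0.6,[-1,0,0],0],[-0.6,[-1,0,0],0],[-0.6,[-1,0,0],0],[-0.6,[-0.5,0,-0.5],0],[-0.6,[0,0,-1],0],[-0.6,[0,0,-0.5],0],[-0.6,[0,0,0],0]]'
python3 - <<'E'
from h import *
go(.562,-.0705,.0835)
p=optics.camera_params("wrist");cv2.imwrite("pics/w18.png",optics.get_image("wrist")[:,:,::-1]);np.save("w18.npy",p,allow_pickle=True)
E
```

```text
time_s: 35.77
position: [0.4759, -0.3014, 0.2441]
tool_rot: [[-0.004, 0.995, 0.101], [0.004, 0.101, -0.995], [-1.0, -0.004, -0.004]]
ft_force: [0.0, -0.3, -0.3]
grip_width: 0.0682
time_s: 36.43
position: [0.4699, -0.2395, 0.3811]
tool_rot: [[-0.001, 0.995, 0.103], [0.001, 0.103, -0.995], [-1.0, -0.0, -0.001]]
ft_force: [0.1, 0.3, 0.8]
grip_width: 0.0684
t 36.43 g [ 0.4698 -0.2393  0.2261] jawang -84.1 w 0.0684 F [0.1 0.3 0.8] q [-40.  21.  80.   0.  79.  44.]
units xyz (now axes) [ 4.76  3.64 -5.28] yaw units None
```

View pics/w18.png

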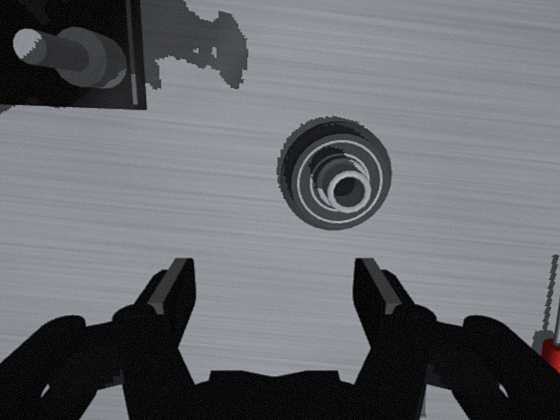

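```bash
python3 - <<'E'
from h import *
p=np.load("w18.npy",allow_pickle=True).item()
print(onz("w",349,191,.066,p).round(4),onz("w",340,180.5,.03,p).round(4))
t=cv2.imread("pics/w18.png"); cv2.imwrite("pics/w18c.png",cv2.resize(t[110:240,270:400],None,fx=4,fy=4,interpolation=cv2.INTER_CUBIC))
E
```

```text
[ 0.4773 -0.3023  0.066 ] [ 0.478  -0.3011  0.03  ]
```

View pics/w18c.png

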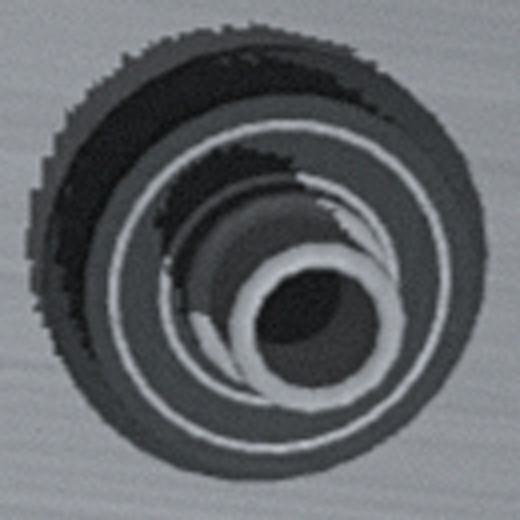

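```bash
python3 -m inch '[[-0.6,[0,0.5,-0.7],0],[-0.6,[0,0.7,-0.9],0],[-0.6,[0,0.7,-0.9],0],[-0.6,[0,0.7,-0.9],0],[-0.6,[0,0.6,-0.9],0],[-0.6,[0,0.4,-0.9],0],[-0.6,[0,0,0],0],[-0.6,[0,0,0],0]]'
python3 - <<'E'
from h import *
go(.5617,-.070,.0827,-84.2)
p=optics.camera_params("wrist");cv2.imwrite("pics/w19.png",optics.get_image("wrist")[:,:,::-1]);np.save("w19.npy",p,allow_pickle=True)
E
```

```text
time_s: 37.15
position: [0.5627, -0.0755, 0.3801]
tool_rot: [[-0.001, 0.995, 0.103], [0.0, 0.103, -0.995], [-1.0, -0.001, -0.0]]
ft_force: [-1.3, -0.6, 0.3]
grip_width: 0.0682
t 37.15 g [ 0.5625 -0.0755  0.2251] jawang -84.1 w 0.0682 F [-1.3 -0.6  0.3] q [-20.  25.  74.  -0.  82.  65.]
units xyz (now axes) [ 4.75 -0.   -0.19] yaw units 0.02
units in target axes [ 4.75 -0.01 -0.19]
```

View pics/w19.png

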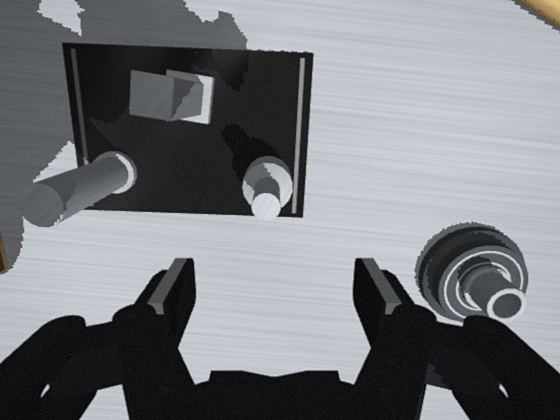

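```bash
python3 - <<'E'
from h import *
p=np.load("w19.npy",allow_pickle=True).item()
for a in ((266,206,.103),(43,206,.123),(149,94,.113)): print(onz("w",*a,p=p).round(4))
E
python3 -m inch '[[-0.6,[0,0,-0.16],0],[-0.6,[0.6,0,0],0],[-0.6,[0.9,0,0],0],[-0.6,[0.9,0,0],0],[-0.6,[0.9,0,0],0],[-0.6,[0.8,0,0],0],[-0.6,[0.4,0,0],0],[-0.6,[0.1,0,0],0]]'
python3 -m inch '[[-0.6,[0,0,0],0],[-0.6,[0,0,0],0],[0.9,[0,0,0],0],[0.9,[0,0,0],0],[0.9,[0,0,0],0],[0.9,[0,0,0],0],[0.9,[0,0,0],0],[0.9,[0,0,0],0]]' 80
python3 -m inch '[[0.9,[0,0,0],0],[0.9,[0,0,0],0],[0.9,[0,0,0],0],[0.9,[0,0,0],0],[0.9,[0,0,0],0],[0.9,[0,0,0],0],[0.9,[0,0,0],0],[0.9,[0,0,0],0]]'
python3 -c "
from h import *
go(.4645,.3093,.086,-84.2)"
```

```text
[ 0.5611 -0.0702  0.103 ]
[0.5516 0.0804 0.123 ]
[0.6316 0.0123 0.113 ]
time_s: 37.87
position: [0.5608, -0.0721, 0.2406]
tool_rot: [[-0.004, 0.995, 0.099], [0.001, 0.099, -0.995], [-1.0, -0.004, -0.002]]
ft_force: [-0.2, -1.7, 0.6]
grip_width: 0.0687
time_s: 38.53
position: [0.5615, -0.0709, 0.2437]
tool_rot: [[0.001, 0.995, 0.101], [0.0, 0.101, -0.995], [-1.0, 0.001, 0.0]]
ft_force: [-0.8, 2.5, 6.7]
grip_width: 0.0195
time_s: 39.2
position: [0.5615, -0.0709, 0.2436]
tool_rot: [[0.001, 0.995, 0.101], [0.0, 0.101, -0.995], [-1.0, 0.001, 0.0]]
ft_force: [-0.8, 2.4, 7.1]
grip_width: 0.0191
t 39.2 g [ 0.5617 -0.0709  0.0886] jawang -84.2 w 0.0191 F [-0.8  2.4  7.1] q [-19.  33.  85.   0.  62.  65.]
units xyz (now axes) [  0.09  -1.94 -12.94] yaw units -0.0
units in target axes [  0.09  -1.94 -12.94]
```

```bash
python3 -m inch '[[0.9,[-0.3,0,0],0],[0.9,[-0.8,0,0],0],[0.9,[-0.9,0,0],0],[0.9,[-0.9,0,0],0],[0.9,[-0.9,0,0],0],[0.9,[-0.8,-0.1,-0.2],0],[0.9,[0,-0.2,-0.5],0],[0.9,[0,-0.2,-0.8],0]]'
python3 -m inch '[[0.9,[0,-0.2,-1],0],[0.9,[0,-0.2,-1],0],[0.9,[0,-0.2,-1],0],[0.9,[0,-0.2,-1],0],[0.9,[0,-0.2,-1],0],[0.9,[0,-0.2,-1],0],[0.9,[0,-0.2,-1],0],[0.9,[0,-0.2,-1],0]]'
python3 -m inch '[[0.9,[0,0,-1],0],[0.9,[0,0,-1],0],[0.9,[0,0,-0.9],0],[0.9,[0,0,-0.5],0],[0.9,[0,0,0],0],[0.9,[0,0,0],0],[0.9,[0,0,0],0],[0.9,[0,0,0],0]]'
python3 -c "
from h import *
go(.4645,.3093,.0916,-84.2)"
```

```text
time_s: 39.87
position: [0.5418, -0.0287, 0.3822]
tool_rot: [[0.002, 0.995, 0.099], [-0.001, 0.099, -0.995], [-1.0, 0.002, 0.002]]
ft_force: [-0.6, 0.4, -5.6]
grip_width: 0.0192
time_s: 40.53
position: [0.4692, 0.2073, 0.3809]
tool_rot: [[-0.001, 0.995, 0.101], [-0.001, 0.101, -0.995], [-1.0, -0.001, 0.0]]
ft_force: [1.0, -0.6, -5.0]
grip_width: 0.0198
time_s: 41.2
position: [0.4599, 0.3067, 0.381]
tool_rot: [[-0.0, 0.995, 0.1], [-0.001, 0.1, -0.995], [-1.0, -0.001, 0.0]]
ft_force: [-0.2, 0.9, -4.4]
grip_width: 0.0195
t 41.2 g [0.4599 0.3066 0.226 ] jawang -84.3 w 0.0195 F [-0.2  0.9 -4.4] q [ 21.  23.  76.  -0.  81. 106.]
units xyz (now axes) [ 4.48  0.17 -0.08] yaw units -0.02
units in target axes [ 4.48  0.16 -0.07]
```

```bash
python3 -m inch '[[0.9,[0.4,0.15,-0.06],0],[0.9,[0.8,0,0],0],[0.9,[0.9,0,0],0],[0.9,[0.8,0,0],0],[0.9,[0.7,0,0],0],[0.9,[0.4,0,0],0],[0.9,[0.2,0,0],0],[0.9,[0.1,0,0],0]]'
python3 -m inch '[[0.9,[0,0,0],0],[0.9,[0,0,0],0],[0.9,[0,0,0],0],[0.9,[0,0,0],0],[0.9,[0,0,0],0],[0.9,[0,0,0],0],[0.9,[0,0,0],0],[0.9,[0,0,0],0]]'
```

```text
time_s: 41.87
position: [0.4643, 0.3094, 0.2508]
tool_rot: [[-0.002, 0.995, 0.1], [-0.001, 0.1, -0.995], [-1.0, -0.002, 0.001]]
ft_force: [-0.3, -0.6, -4.9]
grip_width: 0.0197
time_s: 42.53
position: [0.464, 0.3098, 0.2521]
tool_rot: [[0.0, 0.995, 0.101], [0.0, 0.101, -0.995], [-1.0, 0.0, -0.0]]
ft_force: [0.3, 0.1, -5.1]
grip_width: 0.0192
```

```bash
python3 -m inch '[[0.9,[0.08,0,0],0],[0.9,[0.06,0,0],0],[0.9,[0.04,0,0],0],[0.9,[0.02,0,0],0],[0.9,[0,0,0],0],[0.9,[0,0,0],0],[0.9,[0,0,0],0],[0.9,[0,0,0],0]]'
```

```text
time_s: 43.2
position: [0.464, 0.3099, 0.2466]
tool_rot: [[0.001, 0.995, 0.101], [0.0, 0.101, -0.995], [-1.0, 0.001, -0.0]]
ft_force: [-2.8, 0.5, 5.7]
grip_width: 0.0194
```

```bash
python3 -m inch '[[0.3,[0,0,0],0],[0.1,[0,0,0],0],[-0.1,[0,0,0],0],[-0.3,[0,0,0],0],[-0.3,[0,0,0],0],[-0.3,[0,0,0],0],[-0.3,[-0.4,0,0],0],[-0.3,[-0.9,0,0],0]]'
python3 -m inch '[[-0.3,[-1,0,0],0],[-0.3,[-1,0,0],0],[-0.6,[-1,0,0.4],0],[-0.6,[-0.2,0.1,0.8],0],[-0.6,[0,0.2,1],0],[-0.6,[0,0.2,1],0],[-0.6,[0,0.2,1],0],[-0.6,[0,0.2,1],0]]'
python3 - <<'E'
from h import *
go(.5519,.082,.0926,-84.2)
cv2.imwrite("pics/s20.png",optics.get_image("side")[150:390,150:450,::-1])
E
```

```text
time_s: 43.87
position: [0.4637, 0.3096, 0.2827]
tool_rot: [[-0.006, 0.995, 0.101], [-0.002, 0.101, -0.995], [-1.0, -0.006, 0.002]]
ft_force: [-0.4, 0.3, -0.6]
grip_width: 0.0555
time_s: 44.53
position: [0.5067, 0.156, 0.3812]
tool_rot: [[0.0, 0.995, 0.101], [0.0, 0.101, -0.995], [-1.0, 0.0, -0.0]]
ft_force: [-0.1, 0.0, 0.2]
grip_width: 0.0683
t 44.53 g [0.5068 0.156  0.2262] jawang -84.2 w 0.0683 F [-0.1  0.   0.2] q [ 4. 21. 80.  0. 79. 89.]
units xyz (now axes) [4.45 1.25 2.61] yaw units 0.0
units in target axes [4.45 1.25 2.61]
```

View pics/s20.png

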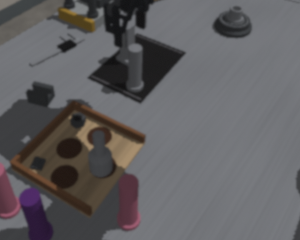

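The step punch stands back on the front mark, and the bush is still on the stand. The pillar is next.

```bash
python3 -m inch '[[-0.6,[0,0.4,0.6],0],[-0.6,[0,0.4,0.8],0],[-0.6,[0,0.4,0.7],0],[-0.6,[0.2,0.05,0.45],0],[-0.6,[0.6,0,0],0],[-0.6,[0.6,0,0],0],[-0.6,[0.3,0,0],0],[-0.6,[0,0,0],0]]'
python3 - <<'E'
from h import *
go(.5519,.082,.0926,-84.2)
p=optics.camera_params("wrist");cv2.imwrite("pics/w21.png",optics.get_image("wrist")[:,:,::-1]);np.save("w21.npy",p,allow_pickle=True)
E
```

```text
time_s: 45.25
position: [0.5511, 0.0852, 0.3279]
tool_rot: [[-0.004, 0.995, 0.101], [0.0, 0.101, -0.995], [-1.0, -0.004, -0.001]]
ft_force: [-1.0, -0.4, 0.7]
grip_width: 0.0686
t 45.25 g [0.5504 0.0852 0.1729] jawang -84.2 w 0.0686 F [-1.  -0.4  0.7] q [-3. 26. 80.  0. 74. 81.]
units xyz (now axes) [2.68 0.05 0.11] yaw units -0.0
units in target axes [2.68 0.04 0.11]
```

View pics/w21.png

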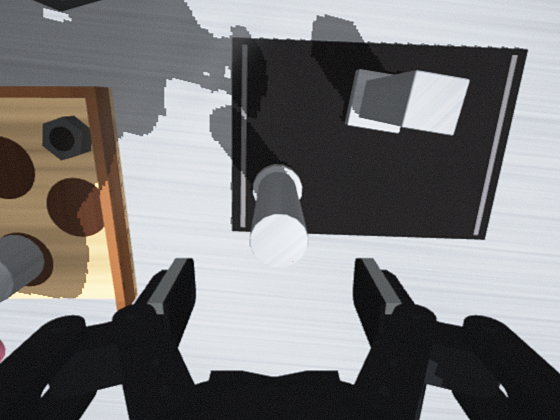

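```bash
python3 -m inch '[[-0.6,[0,0.02,0.09],0],[-0.6,[0.6,0,0],0],[-0.6,[0.9,0,0],0],[-0.6,[0.7,0,0],0],[-0.6,[0.3,0,0],0],[-0.6,[0.1,0,0],0],[-0.6,[0,0,0],0],[-0.6,[0,0,0],0]]'
python3 -m inch '[[0.9,[0,0,0],0],[0.9,[0,0,0],0],[0.9,[0,0,0],0],[0.9,[0,0,0],0],[0.9,[0,0,0],0],[0.9,[0,0,0],0],[0.9,[0,0,0],0],[0.9,[0,0,0],0]]' 80
python3 -c "
from h import *
go(.506,.3705,.12,-84.2)"
```

```text
time_s: 45.97
position: [0.5529, 0.0824, 0.2534]
tool_rot: [[0.002, 0.995, 0.101], [-0.0, 0.101, -0.995], [-1.0, 0.002, 0.0]]
ft_force: [0.4, 0.2, 0.8]
grip_width: 0.0681
time_s: 46.63
position: [0.5526, 0.0825, 0.2529]
tool_rot: [[0.002, 0.995, 0.101], [0.0, 0.101, -0.995], [-1.0, 0.002, 0.0]]
ft_force: [-0.9, 1.0, 6.4]
grip_width: 0.0296
t 46.63 g [0.5529 0.0825 0.0979] jawang -84.2 w 0.0296 F [-0.9  1.   6.4] q [-4. 31. 86.  0. 63. 81.]
units xyz (now axes) [-0.74 -0.58 -9.71] yaw units -0.0
units in target axes [-0.74 -0.58 -9.71]
```

```bash
python3 -m inch '[[0.9,[-0.3,0,0],0],[0.9,[-0.8,0,0],0],[0.9,[-0.9,0,0],0],[0.9,[-0.9,0,0],0],[0.9,[-0.8,0,-0.2],0],[0.9,[-0.3,-0.1,-0.5],0],[0.9,[0,-0.1,-0.8],0],[0.9,[0,-0.1,-1],0]]'
python3 -m inch '[[0.9,[0,-0.1,-1],0],[0.9,[0,-0.1,-1],0],[0.9,[0,-0.08,-1],0],[0.9,[0,0,-1],0],[0.9,[0,0,-1],0],[0.9,[0,0,-1],0],[0.9,[0,0,-0.7],0],[0.9,[0,0,-0.4],0]]'
python3 -m inch '[[0.9,[0,0,0],0],[0.9,[0.4,0,0],0],[0.9,[0.7,0,0],0],[0.9,[0.5,0,0],0],[0.9,[0.3,0,0],0],[0.9,[0,0,0],0],[0.9,[0,0,0],0],[0.9,[0,0,0],0]]'
python3 - <<'E'
from h import *
go(.5065,.3705,.101,-84.2)
cv2.imwrite("pics/w22.png",optics.get_image("wrist")[:,:,::-1])
E
```

```text
time_s: 47.3
position: [0.5357, 0.1558, 0.3726]
tool_rot: [[-0.0, 0.995, 0.099], [-0.001, 0.099, -0.995], [-1.0, -0.0, 0.001]]
ft_force: [0.5, -1.2, -6.4]
grip_width: 0.0298
time_s: 47.97
position: [0.5053, 0.3693, 0.3713]
tool_rot: [[-0.002, 0.995, 0.103], [-0.0, 0.103, -0.995], [-1.0, -0.002, 0.0]]
ft_force: [0.7, -0.6, -5.9]
grip_width: 0.0297
time_s: 48.63
position: [0.5065, 0.3668, 0.3162]
tool_rot: [[0.002, 0.995, 0.1], [0.001, 0.1, -0.995], [-1.0, 0.002, -0.0]]
ft_force: [-0.8, -0.6, -5.4]
grip_width: 0.0299
t 48.63 g [0.5068 0.367  0.1612] jawang -84.2 w 0.0299 F [-0.8 -0.6 -5.4] q [ 25.  33.  70.  -0.  77. 109.]
units xyz (now axes) [ 2.01 -0.   -0.12] yaw units -0.01
units in target axes [ 2.01  0.   -0.12]
```

View pics/w22.png

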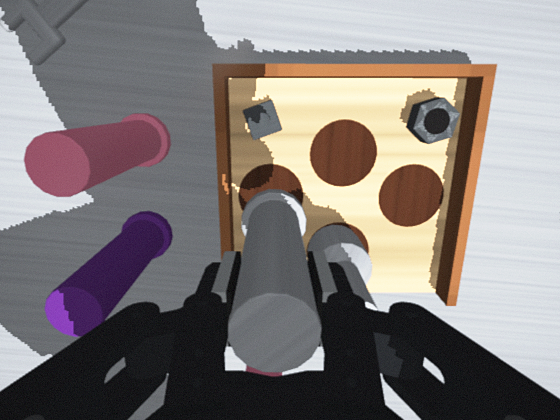

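```bash
python3 -m inch '[[0.9,[0.3,0,-0.12],0],[0.9,[0.6,0,0],0],[0.9,[0.5,0,0],0],[0.9,[0.3,0,0],0],[0.9,[0.15,0,0],0],[0.9,[0,0,0],0],[0.9,[0,0,0],0],[0.9,[0,0,0],0]]'
python3 -m inch '[[0.9,[0.05,0,0],0],[0.9,[0.04,0,0],0],[0.9,[0.02,0,0],0],[0.9,[0,0,0],0],[0.9,[0,0,0],0],[0.9,[0,0,0],0],[0.9,[0,0,0],0],[0.9,[0,0,0],0]]'
python3 -c "
from h import *
go(.5065,.3705,.1009,-84.2)"
```

```text
time_s: 49.35
position: [0.506, 0.3708, 0.2605]
tool_rot: [[0.002, 0.995, 0.101], [0.001, 0.101, -0.995], [-1.0, 0.002, -0.001]]
ft_force: [0.8, 0.0, -5.9]
grip_width: 0.0295
time_s: 50.02
position: [0.5058, 0.3707, 0.2563]
tool_rot: [[0.0, 0.995, 0.101], [0.0, 0.101, -0.995], [-1.0, 0.0, -0.0]]
ft_force: [-0.3, 0.4, -5.3]
grip_width: 0.0296
t 50.02 g [0.5058 0.3707 0.1013] jawang -84.2 w 0.0296 F [-0.3  0.4 -5.3] q [ 25.  37.  73.   0.  70. 110.]
units xyz (now axes) [0.01 0.02 0.01] yaw units -0.0
units in target axes [0.01 0.02 0.01]
```

```bash
python3 -m inch '[[0.9,[0.04,0,0],0],[0.9,[0,0,0],0],[0.9,[0,0,0],0],[0.9,[0,0,0],0],[0.9,[0,0,0],0],[0.9,[0,0,0],0],[0.9,[0,0,0],0],[0.9,[0,0,0],0]]'
```

```text
time_s: 50.68
position: [0.5058, 0.3708, 0.256]
tool_rot: [[0.001, 0.995, 0.101], [0.001, 0.101, -0.995], [-1.0, 0.001, -0.0]]
ft_force: [-1.8, -0.4, 4.3]
grip_width: 0.0297
```

```bash
python3 -m inch '[[0.2,[0,0,0],0],[0,[0,0,0],0],[-0.2,[0,0,0],0],[-0.3,[0,0,0],0],[-0.3,[0,0,0],0],[-0.3,[0,0,0],0],[-0.3,[-0.4,0,0],0],[-0.3,[-0.9,0,0],0]]'
python3 -m inch '[[-0.3,[-1,0,0],0],[-0.3,[-1,0,0],0],[-0.6,[-0.8,0,0.4],0],[-0.6,[-0.1,0.1,0.8],0],[-0.6,[0,0.3,1],0],[-0.6,[0,0.3,1],0],[-0.6,[0,0.3,1],0.8],[-0.6,[0,0.3,1],0.85]]'
python3 - <<'E'
from h import *
go(.6308,.0112,.0825,-92.5)
cv2.imwrite("pics/s23.png",optics.get_image("side")[150:390,150:450,::-1])
E
```

```text
time_s: 51.35
position: [0.5055, 0.3705, 0.2913]
tool_rot: [[-0.006, 0.995, 0.101], [-0.003, 0.101, -0.995], [-1.0, -0.007, 0.002]]
ft_force: [0.0, -0.2, -0.9]
grip_width: 0.0557
time_s: 52.02
position: [0.5587, 0.2174, 0.3811]
tool_rot: [[0.0, 0.999, -0.046], [0.0, -0.046, -0.999], [-1.0, 0.0, -0.0]]
ft_force: [-0.1, -0.1, -0.9]
grip_width: 0.0682
t 52.02 g [0.5588 0.2174 0.2261] jawang -92.6 w 0.0682 F [-0.1 -0.1 -0.9] q [ 10.  28.  68.   0.  84. 103.]
units xyz (now axes) [4.79 2.71 6.76] yaw units -0.03
units in target axes [4.79 2.7  6.76]
```

View pics/s23.png

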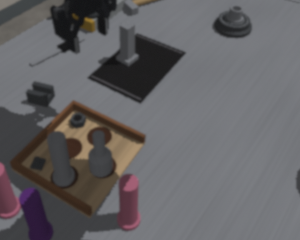

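```bash
python3 -m inch '[[-0.6,[0,0.3,0.9],0],[-0.6,[0,0.4,1],0],[-0.6,[0,0.4,1],0],[-0.6,[0,0.4,1],0],[-0.6,[0,0.4,1],0],[-0.6,[0,0.4,0.9],0],[-0.6,[0.3,0.3,0.6],0],[-0.6,[0.6,0,0.2],0]]'
python3 -m inch '[[-0.6,[0.5,0,0],0],[-0.6,[0.3,0,0],0],[-0.6,[0,0,0],0],[-0.6,[0,0,0],0],[-0.6,[0,0,0],0],[-0.6,[0,0,0],0],[-0.6,[0,0,0],0],[-0.6,[0,0,0],0]]'
python3 - <<'E'
from h import *
go(.6308,.0112,.0825,-92.5)
cv2.imwrite("pics/w24.png",optics.get_image("wrist")[:,:,::-1])
E
```

```text
time_s: 52.73
position: [0.629, 0.0146, 0.3552]
tool_rot: [[0.005, 0.999, -0.046], [-0.001, -0.046, -0.999], [-1.0, 0.005, 0.001]]
ft_force: [0.4, -0.0, -0.1]
grip_width: 0.0684
time_s: 53.4
position: [0.6277, 0.0177, 0.3306]
tool_rot: [[0.001, 0.999, -0.043], [-0.0, -0.043, -0.999], [-1.0, 0.001, 0.0]]
ft_force: [-0.3, 0.3, -0.6]
grip_width: 0.0684
t 53.4 g [0.6278 0.0177 0.1756] jawang -92.4 w 0.0684 F [-0.3  0.3 -0.6] q [-9. 33. 68. -0. 79. 83.]
units xyz (now axes) [3.1  0.1  0.21] yaw units 0.01
units in target axes [3.1  0.11 0.21]
```

View pics/w24.png

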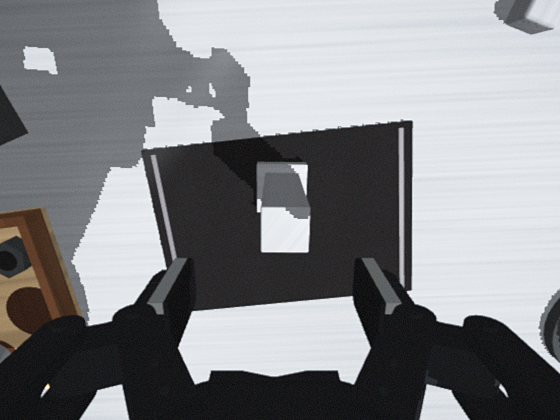

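```bash
python3 -m inch '[[-0.6,[0,0.1,0.2],0],[-0.6,[0.7,0,0],0],[-0.6,[0.9,0,0],0],[-0.6,[0.8,0,0],0],[-0.6,[0.4,0,0],0],[-0.6,[0.2,0,0],0],[-0.6,[0,0,0],0],[-0.6,[0,0,0],0]]'
python3 -m inch '[[0.9,[0,0,0],0],[0.9,[0,0,0],0],[0.9,[0,0,0],0],[0.9,[0,0,0],0],[0.9,[0,0,0],0],[0.9,[0,0,0],0],[0.9,[0,0,0],0],[0.9,[0,0,0],0]]' 80
python3 -c "
from h import *
go(.5213,.2502,.12,-92.5)"
```

```text
time_s: 54.12
position: [0.6308, 0.0111, 0.2407]
tool_rot: [[0.001, 0.999, -0.043], [-0.0, -0.043, -0.999], [-1.0, 0.001, 0.0]]
ft_force: [0.7, -0.5, 0.0]
grip_width: 0.0684
time_s: 54.78
position: [0.6306, 0.0114, 0.241]
tool_rot: [[0.002, 0.999, -0.043], [-0.0, -0.043, -0.999], [-1.0, 0.002, 0.0]]
ft_force: [0.4, -0.2, 5.5]
grip_width: 0.0272
t 54.78 g [0.631  0.0113 0.086 ] jawang -92.5 w 0.0272 F [ 0.4 -0.2  5.5] q [-10.  38.  74.   0.  68.  83.]
units xyz (now axes) [-1.14 -3.99 -7.8 ] yaw units 0.01
units in target axes [-1.13 -4.   -7.8 ]
```

```bash
python3 -m inch '[[0.9,[-0.3,0,0],0],[0.9,[-0.7,0,0],0],[0.9,[-0.9,0,0],0],[0.9,[-0.9,0,0],0],[0.9,[-0.7,-0.2,-0.2],0],[0.9,[-0.3,-0.4,-0.5],0],[0.9,[0,-0.5,-0.8],0],[0.9,[0,-0.5,-0.9],0]]'
python3 -m inch '[[0.9,[0,-0.5,-0.9],0],[0.9,[0,-0.5,-0.9],0],[0.9,[0,-0.5,-0.9],0],[0.9,[0,-0.5,-0.9],0],[0.9,[0,-0.3,-0.8],0],[0.9,[0,-0.1,-0.6],0],[0.9,[0,0,-0.3],0],[0.9,[0,0,0],0]]'
python3 -m inch '[[0.9,[0,0,0],0],[0.9,[0.4,0,0],0],[0.9,[0.7,0,0],0],[0.9,[0.5,0,0],0],[0.9,[0.3,0,0],0],[0.9,[0,0,0],0],[0.9,[0,0,0],0],[0.9,[0,0,0],0]]'
python3 - <<'E'
from h import *
go(.5212,.2502,.089,-92.5)
cv2.imwrite("pics/w25.png",optics.get_image("wrist")[:,:,::-1])
E
```

```text
time_s: 55.45
position: [0.5848, 0.0854, 0.354]
tool_rot: [[-0.001, 0.999, -0.045], [-0.0, -0.045, -0.999], [-1.0, -0.001, 0.0]]
ft_force: [0.4, 0.6, -6.8]
grip_width: 0.0272
time_s: 56.12
position: [0.5201, 0.2488, 0.3535]
tool_rot: [[-0.002, 0.999, -0.041], [-0.0, -0.041, -0.999], [-1.0, -0.002, 0.0]]
ft_force: [0.5, -0.5, -6.8]
grip_width: 0.0271
time_s: 56.78
position: [0.5209, 0.247, 0.298]
tool_rot: [[0.002, 0.999, -0.044], [0.0, -0.044, -0.999], [-1.0, 0.002, -0.0]]
ft_force: [-0.0, -0.3, -5.5]
grip_width: 0.0273
t 56.78 g [0.5212 0.247  0.143 ] jawang -92.5 w 0.0273 F [-0.  -0.3 -5.5] q [ 14.  30.  80.  -0.  71. 106.]
units xyz (now axes) [ 1.8  -0.01 -0.1 ] yaw units 0.0
units in target axes [ 1.8 -0.  -0.1]
```

View pics/w25.png

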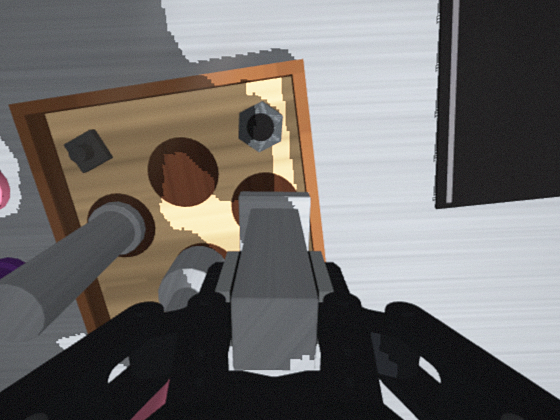

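```bash
python3 -m inch '[[0.9,[0.3,0,-0.1],0],[0.9,[0.5,0,0],0],[0.9,[0.5,0,0],0],[0.9,[0.25,0,0],0],[0.9,[0.1,0,0],0],[0.9,[0,0,0],0],[0.9,[0,0,0],0],[0.9,[0,0,0],0]]'
python3 -m inch '[[0.9,[0.05,0,0],0],[0.9,[0.05,0,0],0],[0.9,[0.04,0,0],0],[0.9,[0.02,0,0],0],[0.9,[0,0,0],0],[0.9,[0,0,0],0],[0.9,[0,0,0],0],[0.9,[0,0,0],0]]'
python3 -c "
from h import *
go(.5212,.2502,.089,-92.5)"
```

```text
time_s: 57.5
position: [0.5208, 0.2504, 0.2484]
tool_rot: [[0.002, 0.999, -0.043], [0.0, -0.043, -0.999], [-1.0, 0.002, -0.001]]
ft_force: [-0.1, 0.6, -7.1]
grip_width: 0.0277
time_s: 58.17
position: [0.5206, 0.2504, 0.244]
tool_rot: [[0.001, 0.999, -0.043], [0.0, -0.043, -0.999], [-1.0, 0.001, -0.0]]
ft_force: [-4.0, -0.7, 6.2]
grip_width: 0.0276
t 58.17 g [0.5208 0.2504 0.089 ] jawang -92.5 w 0.0276 F [-4.  -0.7  6.2] q [ 14.  34.  83.  -0.  63. 106.]
units xyz (now axes) [-0.    0.01  0.01] yaw units 0.01
units in target axes [-0.    0.01  0.01]
```

```bash
python3 -m inch '[[0.2,[0,0,0],0],[0,[0,0,0],0],[-0.2,[0,0,0],0],[-0.3,[0,0,0],0],[-0.3,[0,0,0],0],[-0.3,[0,0,0],0],[-0.3,[-0.4,0,0],0],[-0.3,[-0.9,0,0],0]]'
python3 -m inch '[[-0.3,[-1,0,0],0],[-0.3,[-1,0,0],0],[-0.3,[-1,0,0],0],[-0.3,[-1,0,0],0],[-0.3,[0,-0.8,-0.4],0],[-0.3,[0,-0.8,-0.4],0],[-0.3,[0,-0.7,-0.3],0],[-0.3,[0,-0.3,-0.3],0]]'
python3 -m inch '[[-0.3,[0,0,0],0],[-0.3,[0,0,0],0],[-0.3,[0,0,0],0],[-0.3,[0,0,0],0],[-0.3,[0,0,0],0],[-0.3,[0,0,0],0],[-0.3,[0,0,0],0],[-0.3,[0,0,0],0]]'
python3 - <<'E'
from h import *
go(.4326,.304,.25)
p=optics.camera_params("wrist");cv2.imwrite("pics/w26.png",optics.get_image("wrist")[:,:,::-1]);np.save("w26.npy",p,allow_pickle=True)
cv2.imwrite("pics/s26.png",optics.get_image("side")[:,:,::-1])
E
```

```text
time_s: 58.83
position: [0.5202, 0.2501, 0.2793]
tool_rot: [[-0.006, 0.999, -0.043], [-0.002, -0.043, -0.999], [-1.0, -0.006, 0.002]]
ft_force: [0.2, -0.2, -1.0]
grip_width: 0.0548
time_s: 59.5
position: [0.4424, 0.2962, 0.4021]
tool_rot: [[-0.0, 0.999, -0.042], [0.0, -0.042, -0.999], [-1.0, -0.0, -0.0]]
ft_force: [-0.4, 0.7, -0.2]
grip_width: 0.0553
time_s: 60.17
position: [0.4447, 0.2955, 0.4017]
tool_rot: [[-0.0, 0.999, -0.043], [-0.0, -0.043, -0.999], [-1.0, -0.0, 0.0]]
ft_force: [-0.5, -0.8, 0.8]
grip_width: 0.0554
t 60.17 g [0.4447 0.2955 0.2467] jawang -92.5 w 0.0554 F [-0.5 -0.8  0.8] q [ 21.  20.  77.   0.  82. 113.]
units xyz (now axes) [-0.11 -0.41 -0.27] yaw units None
```

View pics/w26.png

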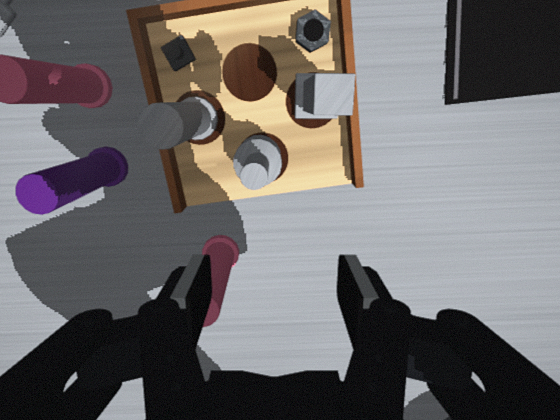

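View pics/s26.png

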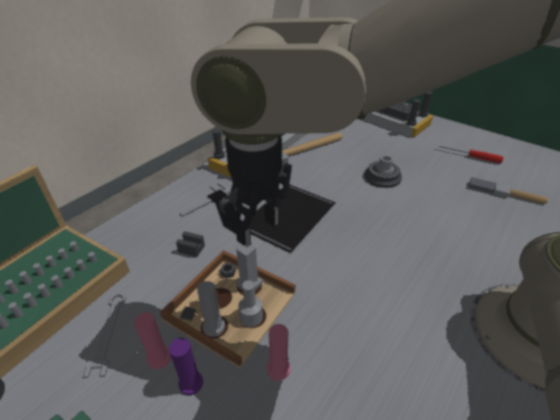

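Wrist view: pillar top (161,125), square top (335,94), step top (254,176), all upright. Nut (313,30) and dowel (178,53) are in place. I'll check the numbers before handing in.

```bash
python3 - <<'E'
from h import *
p=np.load("w26.npy",allow_pickle=True).item()
for n,a,s in (("pillar",(161,125,.126),(.5062,.3703)),("square",(335,94.5,.116),(.5213,.2503)),("step",(254,176,.106),(.4641,.3104))):
    x=onz("w",*a,p=p); print(n,x.round(4),"off mm",np.round((x[:2]-s)*1e3,1))
p3=np.load("w3.npy",allow_pickle=True).item()
print("nut",onz("w",313,30,.022,p).round(4),onz("w",344,25,.022,p3).round(4)); print("dowel",onz("w",178,53,.02,p).round(4),onz("w",206,27,.02,p3).round(4))
a=cv2.imread("pics/side0.png");b=cv2.imread("pics/s26.png"); print("vblock diff",np.abs(a[225:258,172:208].astype(int)-b[225:258,172:208]).mean())
E
```

```text
pillar [0.5058 0.3701 0.126 ] off mm [-0.4 -0.2]
square [0.5207 0.2493 0.116 ] off mm [-0.6 -1. ]
step [0.4633 0.3098 0.106 ] off mm [-0.8 -0.6]
nut [0.5783 0.2539 0.022 ] [0.5784 0.2541 0.022 ]
dowel [0.5646 0.3792 0.02  ] [0.5643 0.3798 0.02  ]
vblock diff 0.38103254769921435
```

All within about 1 mm of the start. The arm is clear and still, so I'm handing in.

```bash
python3 -c "
from rig import env
print(env.close_job())"
```

```text
the job is handed in; nothing more can be done
None
```

The job is done and handed in at about 60 s of the 147 s allowed. The interface gives no verdict, so these results are from my own checks.

I moved the step punch, pillar and square punch onto the mat in that order. Then I set the bush on the inspection stand, and returned the step punch, pillar and square punch to their own marks.

**Last checks, from the wrist and side cameras:**
- **Tall parts:** each stands upright within about 1.2 mm of its measured starting place (limit 15 mm).
- **Bush:** it stood upright about 1.5 mm from the stand's centre (limit 12 mm) when I measured it after letting go. I did not measure it again at the end, but the last side view still shows it on the stand.
- **Nut and dowel:** both within 1 mm of their starting positions.
- **V-block:** its patch of the side picture is essentially unchanged.
- **Arm:** clear of everything and at rest.

No check failed. The only disagreement was in the first positions taken from the top and side cameras, which differed from each other by up to about 5 mm. The wrist camera agreed with the top view within about 3 mm and I used its positions.

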